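# Build the tin pyramid on the clinic's display rack

### The arm

A 7-joint arm with a two-finger parallel gripper is mounted at the origin on the work surface. World frame = base frame: x ahead of the robot, y to its left, z up, the work surface at z = 0. Lengths are in m, angles in rad, forces in N, time in s.
With the tool pointing down it reaches from about 0.425 to 0.925 m from the base axis. Payload 6.8 kg.
Tool frame: the origin (TCP) lies at the centre of the arm's flange, where the gripper is bolted on; the fingertips stand 173 mm ahead of it and the grasp point (between the pads) lies 155 mm ahead of it; z points along the fingers, y is the direction in which the jaws open and shut (so a half turn about z gives the same grasp; the last joint's range is limited). The gripper opens to 85 mm and grips with 20 to 120 N. Pads are 22 mm wide; open, the fingers measure 114 mm over their backs; the gripper's body (76 mm by 85 mm) begins 54 mm behind the grasp point. The pads swing forward as they close: fully open they stand 13 mm farther back than shut.
Start: joints at [1.23, 0.477, 0.022, 1.555, -0.011, 1.109, -0.083], TCP at [0.156, -0.657, 0.405] pointing down, gripper open.
Joint ranges: [-2.96, 2.96], [-0.34, 2.1], [-1.41, 1.46], [0.24, 2.44], [-1.37, 4.51], [0.17, 1.92], [-2.96, 2.96]. Speed limits (rad/s): [2.39, 2.39, 3.14, 3.14, 3.14, 3.14, 3.14].

### API

Orientations are given as a rotation vector (axis times angle).
In Python, from bench import readout, grab_frame, camera_model, r gives the robot as it stands.
- The arm moves only by the tool apply_moves, never from a script. Its argument "deltas" is a list of rows, each an object with "xyz": the shift along the world's x, y, z in m, a list of three; "turn": the turn about the world's z in rad. In form: [{"xyz": [dx, dy, dz], "turn": turn}, ...]. A call has 1 to 12 rows; each row shifts and turns the commanded pose from where the row before left it; what a row does not reach is not made up. A row lasts 1/12 s, in which the tool goes at most 41.7 mm and 7.16 degrees, less where a joint would pass 70% of its speed; a pose out of reach is approached as far as the arm can. A call with a gripper value outside its range is refused whole. "claw" is the gripper's target within -1 to 1 (shut at 1, half-way at 0, fully open at -1), set as the call begins (left out, the last holds). The fingers move at their own pace and stop on an object; "squeeze" is the grip in N (left out, the last holds). Time passes only in rows, so rows that do not move let the fingers close. It gives the time, the measured TCP pose, the force and the opening at its end, in the units of the state.
- readout.get_obs(): the state, without advancing time (a new reading comes with each control period).
- grab_frame(name): name is "scene" or "top" or "wrist"; returns the picture (400x640x3 uint8, red, green, blue); there is no depth.
- camera_model(name): a dict with "intrinsics" (3x3 intrinsics, pixels), "R" (3x3) and "t" (3): a world point X has camera coordinates R X + t. Camera axes: x right, y down, z forward; pixel columns grow to the right and rows downward; lengths in m; the calibration is good to about 2 mm. A picture is of the moment at which its call begins: read the wrist's pose just before it. camera_model takes no time and is no camera call; for the wrist camera it gives the pose at the moment of the call.
- r.hand_in(): hands the job in, once; it reports no verdict.
The state is a dict: "clock": time; "joints": joint angles; "qvel": joint speeds; "tau": joint torques, N m; "tcp_pos": TCP position; "orientation": TCP orientation; "contact_force": force on the tool from outside, world axes, zero at the start; "moment": the same for the moment, N m; "grip_width": finger opening in m.
Only numpy, scipy, OpenCV 4.12 (cv2) and the standard library are available. Lean on these libraries where they do the work, as an engineer would, in place of code of your own. Each camera call takes 0.05 s, during which the arm holds its last target.

### The job

Set up the dispensing display: first take the spectacle case off the rack and lay it flat on the table behind the rack (the side away from the robot), parallel to it and centred on it, with a gap of about 8 cm between the case and the ends of the tins. Then build all the tins into a pyramid lying on the rack: a full bottom row of three in the grooves, the rest saddled in the gaps of the layer below, their ends in line with each other and centred across the rack. Stand the jar upright midway between the pen pot and the tissue box, and leave everything else on the table where it is.

Things in the scene. Friction and masses are not known exactly. Their poses are not given: they have to be found in the camera images.
- rack: Fixed display rack: aluminium plate 44 x 204 x 6 mm, four black cross ribs (12 mm wide, tops 18 mm above the table, 64 mm apart) leaving three grooves, orange end caps. Origin: centre of its underside, on the table. y runs along the row of grooves (at y = -64, 0, 64 mm); x runs along the axis of a tin lying in a groove and points away from the robot (the rack's far side).
- case: Brown hard spectacle case with brass trim, closed, 46 (x) x 155 (y) x 34 (z) mm, 0.14 kg, loose. Origin: centre of its underside. At the start it lies on the rack's rib tops, along the row of grooves.
- jar: Squat blue screw-top jar of lens cleaner with a white lid and paper label, 64 mm in diameter, 62 mm tall, 0.25 kg, loose, standing upright. Origin: centre of its underside, z up.
- pen_pot: Dark steel pen pot with pens, fixed, 78 mm in diameter, 100 mm tall (pens to about 130 mm). Origin: centre of its underside. The tissue box stands 280 mm away, along its own +y.
- tissue_box: Blue and white tissue box, fixed, 110 x 110 x 60 mm, flat on the table, a tissue sticking out to 80 mm. Origin: centre of its underside.
- midway (a point): The point on the table midway between the centres of the pen pot and the tissue box.
- carton_left: Brown cardboard delivery tray on the robot's left (+y), fixed, same shape and size as the rack (three grooves 64 mm apart along its own y). Tins start in its grooves. Origin: centre of its underside.
- carton_right: The same delivery tray on the robot's right (-y).
- drops: Bystander: small amber bottle with a black cap, 40 mm in diameter, 70 mm tall, loose. Origin: centre of its underside.
- lens_case: Bystander: white contact-lens case with one green and one blue cap, 33 x 71 x 17 mm, loose. Origin: centre of its underside.
- stapler: Bystander: black and red stapler, 85 x 30 x 28 mm, loose. Origin: centre of its underside.
- spectacles: Bystander: folded black spectacles lying flat, about 50 x 130 x 13 mm, loose. Origin: centre of the underside.
- tin0: Round tin, white with a green band and steel rims, 60 mm diameter, 62 mm long, 0.12 kg, loose, lying on its side in a delivery-tray groove at the start (centre 36 mm above the table). Origin: its centre; x is its axis (it may be rolled to any angle about it). Can be held by its flat ends. All tins are alike; some are absent in some starts (None).
- tin1: Round tin, white with a green band and steel rims, 60 mm diameter, 62 mm long, 0.12 kg, loose, lying on its side in a delivery-tray groove at the start (centre 36 mm above the table). Origin: its centre; x is its axis (it may be rolled to any angle about it). Can be held by its flat ends. All tins are alike; some are absent in some starts (None).
- tin2: Round tin, white with a green band and steel rims, 60 mm diameter, 62 mm long, 0.12 kg, loose, lying on its side in a delivery-tray groove at the start (centre 36 mm above the table). Origin: its centre; x is its axis (it may be rolled to any angle about it). Can be held by its flat ends. All tins are alike; some are absent in some starts (None).
- tin3: Round tin, white with a green band and steel rims, 60 mm diameter, 62 mm long, 0.12 kg, loose, lying on its side in a delivery-tray groove at the start (centre 36 mm above the table). Origin: its centre; x is its axis (it may be rolled to any angle about it). Can be held by its flat ends. All tins are alike; some are absent in some starts (None).
- tin4: Round tin, white with a green band and steel rims, 60 mm diameter, 62 mm long, 0.12 kg, loose, lying on its side in a delivery-tray groove at the start (centre 36 mm above the table). Origin: its centre; x is its axis (it may be rolled to any angle about it). Can be held by its flat ends. All tins are alike; some are absent in some starts (None).
- tin5: Round tin, white with a green band and steel rims, 60 mm diameter, 62 mm long, 0.12 kg, loose, lying on its side in a delivery-tray groove at the start (centre 36 mm above the table). Origin: its centre; x is its axis (it may be rolled to any angle about it). Can be held by its flat ends. All tins are alike; some are absent in some starts (None).
- slot0 (a point): Where a tin's centre lies in the finished pyramid: bottom row, groove at the rack's y = -64 mm, 36 mm above the table. Its axes are the rack's.
- slot1 (a point): Where a tin's centre lies in the finished pyramid: bottom row, middle groove, 36 mm above the table. Its axes are the rack's.
- slot2 (a point): Where a tin's centre lies in the finished pyramid: bottom row, groove at the rack's y = +64 mm, 36 mm above the table. Its axes are the rack's.
- slot3 (a point): Where a tin's centre lies in the finished pyramid: second layer, between slot0 and slot1, 87 mm above the table. Its axes are the rack's.
- slot4 (a point): Where a tin's centre lies in the finished pyramid: second layer, between slot1 and slot2, 87 mm above the table. Its axes are the rack's.
- slot5 (a point): Where a tin's centre lies in the finished pyramid: top, between slot3 and slot4, 137.5 mm above the table. Its axes are the rack's.
Not all that is in view belongs to the job. What is shaped like the tin4 but pink, red or yellow is not meant.

How it is judged:
By the outcome, as a careful person would: the job done as asked, in the order asked, and still so for the second after the job is handed in, with the robot touching nothing.
Of tin0, tin1, tin2, tin3, tin4, tin5 only 4 to 6 are there at a start; the rules pass over those that are not, and their reading is None.
At some moment in a run one of jar may be knocked a few centimetres aside while the robot is not near it.
It also fails if it takes over 205 s, if anything falls off the work surface, if the arm or the gripper's body presses on something with over 40 N, if the wrist force passes 120 N, or if a joint passes its speed limit or range.

## Working session

There is one attempt and no reset: what is moved stays moved. The work goes in short steps, Python scripts to look and compute and a tool call to move; the robot and the scene stay as the last step left them, time stands still between calls to the robot, and variables do not carry over. Pictures are saved under pics/ and viewed, and the job is handed in when it is done.

Besides the shell and the picture viewer there is one more tool, called after "Request:" as name(argument=value, ...), one argument or row to a line, values as JSON. apply_moves: Moves the arm, as the interface text tells. Its arguments: {"type":"object","properties":{"deltas":{"type":"array"},"claw":{"type":"number"},"squeeze":{"type":"number"}},"required":["deltas"]}

```bash
mkdir -p pics; ls
python3 - <<'E'
from bench import readout, grab_frame, camera_model, r
import cv2
print(readout.get_obs())
for n in ["scene","top","wrist"]:
    m=camera_model(n); print(n,m)
    im=grab_frame(n); cv2.imwrite(f"pics/{n}0.png",im[:,:,::-1])
E
```

```text
pics
{'clock': 0.0, 'joints': array([ 1.22989093,  0.47779127,  0.02231102,  1.5564418 , -0.01151867,
        1.1093105 , -0.08309302]), 'qvel': array([-6.86894172e-04,  2.03038786e-03, -1.61585379e-03,  8.61135302e-05,
       -6.76752636e-04, -3.58412363e-04,  9.65399513e-04]), 'tau': array([-2.17717575e-04, -5.96451688e+01,  1.60784606e+00, -2.81190258e+01,
        1.24972727e-02,  9.35250049e-03, -1.61333986e-07]), 'tcp_pos': array([ 0.15569039, -0.65651545,  0.40373487]), 'orientation': array([-3.11854084e+00, -3.64727530e-01,  4.96516054e-04]), 'contact_force': array([ 0.11449837, -0.27178612,  0.77127305]), 'moment': array([-0.00819158,  0.04129891,  0.01737351]), 'grip_width': 0.08541063790599744}
scene {'intrinsics': array([[373.84022881,   0.        , 317.28200333],
       [  0.        , 373.84022881, 201.40457269],
       [  0.        ,   0.        ,   1.        ]]), 'R': array([[ 0.331775  ,  0.94334238, -0.00552391],
       [ 0.63894258, -0.22901736, -0.73437281],
       [-0.69403006,  0.24011707, -0.67872385]]), 't': array([-0.12620089, -0.27633448,  1.34249691])}
top {'intrinsics': array([[457.45121163,   0.        , 313.41055992],
       [  0.        , 457.45121163, 195.59941615],
       [  0.        ,   0.        ,   1.        ]]), 'R': array([[-0.0315324 , -0.99949662, -0.00349506],
       [-0.97615214,  0.03154698, -0.2147831 ],
       [ 0.21478524, -0.00336092, -0.97665552]]), 't': array([-0.03498425,  0.52583533,  1.37000428])}
wrist {'intrinsics': array([[289.2516097 ,   0.        , 321.3186694 ],
       [  0.        , 289.2516097 , 199.52645196],
       [  0.        ,   0.        ,   1.        ]]), 'R': array([[ 0.22963341, -0.97327489, -0.00212021],
       [-0.9356831 , -0.2213626 ,  0.27476489],
       [-0.2678911 , -0.06111136, -0.96150911]]), 't': array([-0.67483344, -0.03554987,  0.37868983])}
```

View pics/top0.png

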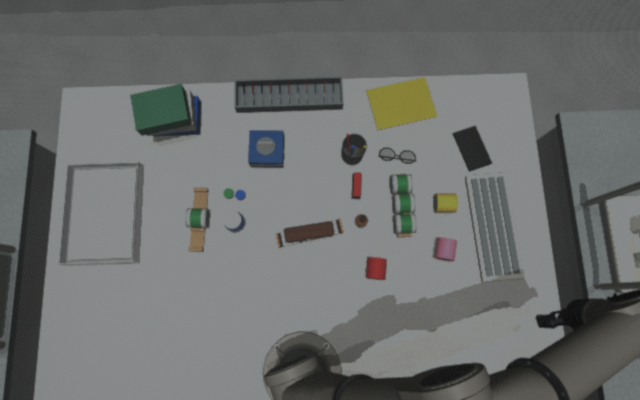

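View pics/scene0.png

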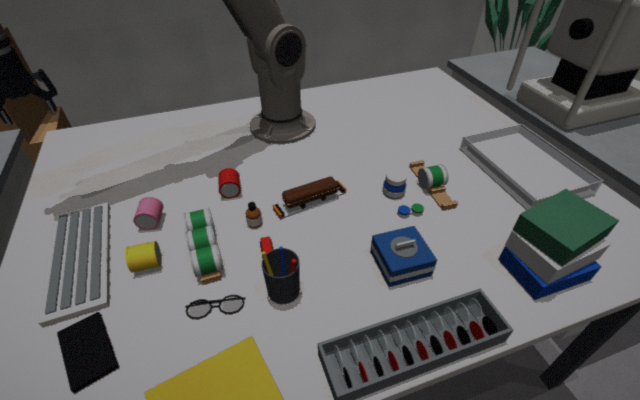

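View pics/wrist0.png

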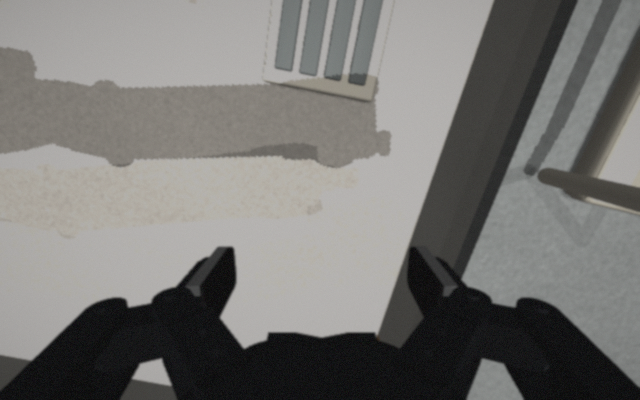

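```bash
cat > h.py <<'E'
import numpy as np, cv2
from bench import readout, grab_frame, camera_model, r
def cast(m,u,v,z):
    K=m["intrinsics"];R=m["R"];t=m["t"]
    d=R.T@np.linalg.solve(K,np.array([u,v,1.0])); c=-R.T@t
    return c+d*(z-c[2])/d[2]
def proj(m,X):
    p=m["R"]@np.asarray(X,float)+m["t"]; q=m["intrinsics"]@p; return q[:2]/q[2]
def snap(n,tag):
    m=camera_model(n); im=grab_frame(n)[:,:,::-1].copy(); cv2.imwrite(f"pics/{tag}.png",im); return m,im
def rects(im,lo,hi,box=None,amin=30):
    hsv=cv2.cvtColor(im,cv2.COLOR_BGR2HSV); mk=cv2.inRange(hsv,np.array(lo),np.array(hi))
    out=[]
    for c in cv2.findContours(mk,cv2.RETR_EXTERNAL,cv2.CHAIN_APPROX_NONE)[0]:
        if cv2.contourArea(c)<amin: continue
        rr=cv2.minAreaRect(c)
        if box and not(box[0]<rr[0][0]<box[2] and box[1]<rr[0][1]<box[3]): continue
        out.append((rr,cv2.contourArea(c)))
    return out
E
python3 - <<'E'
from h import *
im=cv2.imread("pics/top0.png"); 
c=im[120:290,180:430]; cv2.imwrite("pics/topc.png",cv2.resize(c,None,fx=3.2,fy=3.2,interpolation=cv2.INTER_CUBIC))
m=camera_model("top")
for name,lo,hi in [("green",(45,80,30),(85,255,255)),("brown",(0,60,20),(12,255,110)),("orange",(8,120,90),(25,255,255)),("blue",(100,120,30),(130,255,255))]:
    for rr,a in rects(im,lo,hi,(180,120,430,290),8):
        print(name,np.round(rr[0],1),np.round(rr[1],1),round(rr[2]),a,np.round(cast(m,*rr[0],0.018)[:2],4))
E
```

```text
green [406. 223.] [16. 10.] 90 136.0 [ 0.4349 -0.3418]
green [194.7 217.7] [ 9.7 16. ] 4 126.5 [0.4735 0.3271]
green [404.5 202.5] [17.  9.] 90 134.0 [ 0.5011 -0.342 ]
green [228. 193.] [8. 8.] 90 54.0 [0.5505 0.2222]
green [402.5 183.5] [17.  9.] 90 132.0 [ 0.5637 -0.3402]
brown [383.6 272.6] [ 4.4 15.2] 20 10.0 [ 0.2825 -0.2611]
brown [368.8 268.9] [22.5  9.8] 72 44.5 [ 0.2952 -0.216 ]
brown [308.6 231.6] [12.7 47.4] 81 534.0 [ 0.4175 -0.033 ]
brown [361. 220.] [10. 10.] 90 39.0 [ 0.449  -0.2001]
brown [348.  142.5] [ 2. 15.] 0 20.5 [ 0.7082 -0.1713]
blue [240.  194.5] [7.8 7.8] 45 48.0 [0.5443 0.1836]
blue [265.5 146.5] [31. 33.] 90 958.0 [0.7032 0.1003]
```

View pics/topc.png

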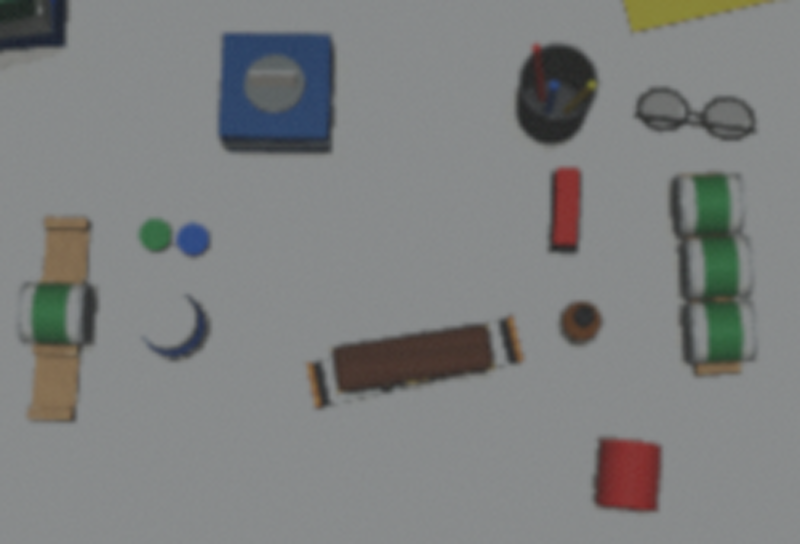

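Run:
```python
from h import *
m=camera_model("wrist"); o=readout.get_obs()
c=-m["R"].T@m["t"]; d=c-o["tcp_pos"]
Rt=cv2.Rodrigues(o["orientation"])[0]
print("cam pos in tool",Rt.T@d,"axis in tool",Rt.T@m["R"][2], "tool x,y world",Rt[:,0],Rt[:,1])
mt=camera_model("top")
f=lambda x,y:(x/3.2+180,y/3.2+120)
def P(n,x,y,z): print(n,np.round(cast(mt,*f(x,y),z)[:2],4))
P("rackL",318,384,.018);P("rackR",512,340,.018)
P("case",412,357,.052)
P("cleft a",67,220,.018);P("cleft b",52,412,.018)
P("cright far",707,178,.018);P("cright near",718,368,.018)
P("tin L",54,313,.066);P("R1",711,205,.066);P("R2",719,267,.066);P("R3",725,331,.066)
P("jar",168,325,.062);P("drops",581,312,.07);P("pot",558,75,.1);P("box",277,86,.06)
```

```text
cam pos in tool [0.06912742 0.00100025 0.03138096] axis in tool [-2.74650739e-01 -7.76347252e-04  9.61543742e-01] tool x,y world [ 9.73027371e-01  2.30689673e-01 -9.72966427e-05] [ 0.23068932 -0.97302648 -0.00137749]
rackL [0.3938 0.0595]
rackR [ 0.4312 -0.1327]
case [ 0.4128 -0.0339]
cleft a [0.5673 0.3094]
cleft b [0.3746 0.32  ]
cright far [ 0.59   -0.3371]
cright near [ 0.397  -0.3338]
tin L [0.4643 0.308 ]
R1 [ 0.5503 -0.3293]
R2 [ 0.4886 -0.3325]
R3 [ 0.4262 -0.3335]
jar [0.4498 0.1993]
drops [ 0.4483 -0.1967]
pot [ 0.6764 -0.1838]
box [0.6876 0.0926]
```

Request:
apply_moves(
  deltas=[
    {"xyz":[0.018,0.03,0.003],"turn":0.077},
    {"xyz":[0.018,0.03,0.003],"turn":0.077},
    {"xyz":[0.018,0.03,0.003],"turn":0.077},
    {"xyz":[0.018,0.03,0.003],"turn":0.077},
    {"xyz":[0.018,0.03,0.003],"turn":0.077},
    {"xyz":[0.018,0.03,0.003],"turn":0.077},
    {"xyz":[0.018,0.03,0.003],"turn":0.077},
    {"xyz":[0.018,0.03,0.003],"turn":0.077},
    {"xyz":[0.018,0.03,0.003],"turn":0.077},
    {"xyz":[0.018,0.03,0.003],"turn":0.077},
    {"xyz":[0.018,0.03,0.003],"turn":0.077},
    {"xyz":[0.018,0.03,0.003],"turn":0.077},
  ],
  claw=-1,
)

```text
clock: 1.15
tcp_pos: [0.3721, -0.2951, 0.4408]
orientation: [2.627, 1.722, -0.0]
contact_force: [1.5, 0.6, 0.6]
grip_width: 0.0855
```

Request:
apply_moves(
  deltas=[
    {"xyz":[0.014,0.03,0.002],"turn":0.077},
    {"xyz":[0.014,0.03,0.002],"turn":0.077},
    {"xyz":[0.014,0.03,0.002],"turn":0.077},
    {"xyz":[0.014,0.03,0.002],"turn":0.077},
    {"xyz":[0.014,0.03,0.002],"turn":0.077},
    {"xyz":[0.014,0.03,0.002],"turn":0.077},
    {"xyz":[0.014,0.03,0.002],"turn":0.077},
    {"xyz":[0.014,0.03,0.002],"turn":0.077},
    {"xyz":[0,0,0],"turn":0},
  ],
)

```text
clock: 1.9
tcp_pos: [0.4854, -0.0503, 0.4575]
orientation: [1.971, 2.447, 0.007]
contact_force: [0.7, -0.2, 1.0]
grip_width: 0.0857
```

Run:
```python
from h import *
m,im=snap("wrist","w1"); np.savez("w1.npz",**m)
o=readout.get_obs(); print(o["tcp_pos"],o["orientation"],o["joints"])
cv2.imwrite("pics/w1b.png",cv2.resize(im,None,fx=1.25,fy=1.25,interpolation=cv2.INTER_CUBIC))
```

```text
[ 0.48455379 -0.05331402  0.45700537] [-1.97744378 -2.44094399 -0.0028111 ] [ 0.54526118  0.16602157 -0.62356862  1.89316997  0.10612394  1.11436003
  0.09047084]
```

View pics/w1b.png

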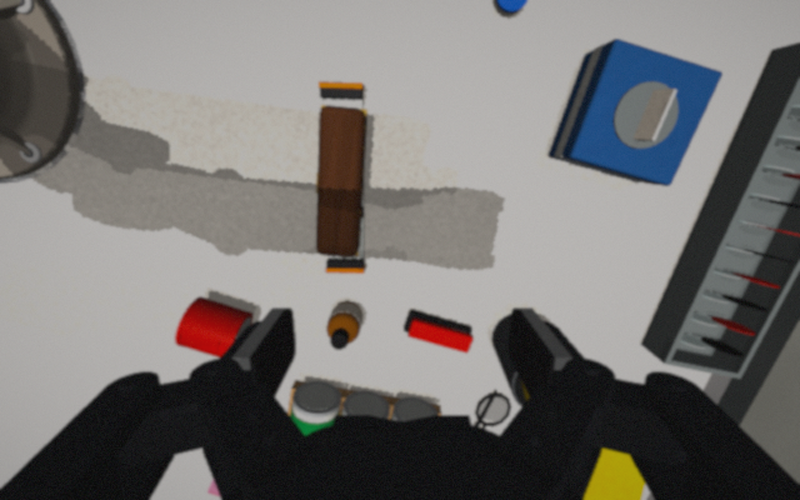

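Run:
```python
from h import *
m=dict(np.load("w1.npz")); im=cv2.imread("pics/w1.png")
def world(rr,z): return np.array([cast(m,*p,z)[:2] for p in cv2.boxPoints(rr)])
cs=[]
for n,lo,hi,z,b in [("orange",(8,130,80),(25,255,255),.012,(240,50,310,230)),("brown",(0,60,20),(14,255,130),.05,(240,50,310,230)),("blue",(100,110,30),(130,255,255),.06,(430,20,590,160))]:
    for rr,a in rects(im,lo,hi,b,15):
        w=world(rr,z); print(n,a,np.round(rr[0],1),np.round(rr[1],1),rr[2],np.round(w.mean(0),4)); print(np.round(w,4).tolist())
        if n=="orange": cs.append(w.mean(0))
        if n=="brown":
            e=[w[1]-w[0],w[2]-w[1]]; l=max(e,key=np.linalg.norm); print("case len",[np.linalg.norm(q) for q in e],np.degrees(np.arctan2(l[1],l[0])))
cs=np.array(cs); print(cs.mean(0)); d=cs[0]-cs[-1]; print(np.degrees(np.arctan2(d[1],d[0])),np.linalg.norm(d))
```

```text
orange 86.0 [275.5 215.5] [ 3. 29.] 90.0 [ 0.4342 -0.1365]
[[0.4125, -0.1387], [0.4552, -0.1295], [0.4561, -0.1342], [0.4132, -0.1434]]
orange 25.5 [280.2 135.9] [ 5.1 26. ] 3.3664605617523193 [ 0.4207 -0.0192]
[[0.4192, -0.0375], [0.4152, -0.002], [0.4222, -0.0009], [0.4264, -0.0364]]
orange 373.5 [264.2 117.7] [17.  61.7] 6.632514476776123 [ 0.395  -0.0006]
[[0.3848, -0.043], [0.382, 0.0394], [0.4045, 0.0418], [0.4086, -0.0407]]
orange 132.0 [272.5  68.5] [ 5. 33.] 90.0 [0.3956 0.0646]
[[0.3739, 0.063], [0.4163, 0.0722], [0.4174, 0.0662], [0.3748, 0.057]]
brown 18.0 [276.5 213.5] [ 3. 29.] 90.0 [ 0.4384 -0.1193]
[[0.4187, -0.1213], [0.4574, -0.1129], [0.4582, -0.1172], [0.4193, -0.1256]]
case len [np.float64(0.03964992695335867), np.float64(0.004332874200471275)] 12.165618943339657
brown 3838.0 [271.9 144.7] [ 36.1 118.4] 2.38594388961792 [ 0.4173 -0.0328]
[[0.4027, -0.1117], [0.3864, 0.0381], [0.4295, 0.0457], [0.4508, -0.1035]]
case len [np.float64(0.1506799591412428), np.float64(0.04373327560208956)] 96.2092577654951
blue 86.0 [455.7  83.4] [ 2.3 84.5] 20.323135375976562 [0.6187 0.0875]
[[0.6149, 0.0423], [0.6197, 0.133], [0.6224, 0.1328], [0.6178, 0.042]]
blue 9023.5 [513.   91.2] [ 95.4 106.3] 20.556041717529297 [0.6895 0.0927]
[[0.6273, 0.043], [0.6326, 0.1552], [0.7466, 0.1447], [0.7517, 0.0279]]
[ 0.41139256 -0.02291942]
-79.12438637154278 0.20472975719317402
```

Request:
apply_moves(
  deltas=[
    {"xyz":[-0.0115,0.0034,-0.026],"turn":-0.01},
    {"xyz":[-0.0115,0.0034,-0.026],"turn":-0.01},
    {"xyz":[-0.0115,0.0034,-0.026],"turn":-0.01},
    {"xyz":[-0.0115,0.0034,-0.026],"turn":-0.01},
    {"xyz":[-0.0115,0.0034,-0.026],"turn":-0.01},
    {"xyz":[-0.0115,0.0034,-0.026],"turn":-0.01},
    {"xyz":[0,0,0],"turn":0},
    {"xyz":[0,0,0],"turn":0},
  ],
)

```text
clock: 2.62
tcp_pos: [0.4141, -0.0371, 0.3002]
orientation: [-2.058, -2.371, 0.003]
contact_force: [0.8, -0.6, 1.0]
grip_width: 0.0853
```

```bash
cat >> h.py <<'E'
def st():
    o=readout.get_obs(); w=o["orientation"]; R=cv2.Rodrigues(w)[0]
    print("t",round(o["clock"],2),"tcp",np.round(o["tcp_pos"],4),"yaw",round(np.degrees(np.arctan2(R[1,0],R[0,0])),2),"tilt",np.round(R[:2,2],4),"F",np.round(o["contact_force"],1),"w",round(o["grip_width"],4),"q",np.round(o["joints"],2))
    return o
E
python3 - <<'E'
from h import *
st(); m,im=snap("wrist","w2"); np.savez("w2.npz",**m)
E
```

```text
t 2.62 tcp [ 0.4141 -0.0371  0.3002] yaw 98.1 tilt [-0.003  -0.0001] F [ 0.8 -0.6  1. ] w 0.0853 q [ 0.48  0.26 -0.6   2.21  0.22  0.73 -0.13]
```

View pics/w2.png

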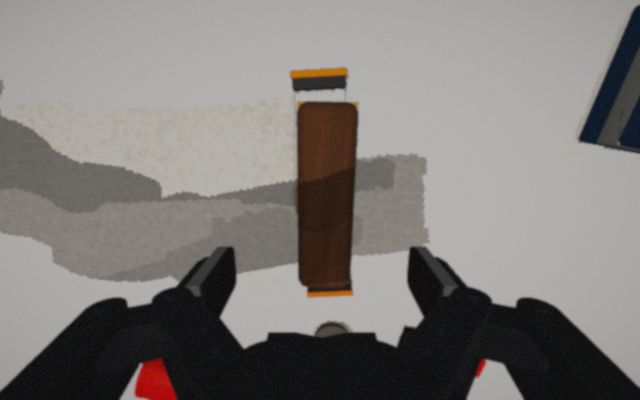

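Run:
```python
from h import *
m=dict(np.load("w2.npz"))
for n,u,v,z in [("top",328,103,.05),("bot",326,285,.05),("capT",319.5,73,.014),("capB",330,292.5,.014),("cTl",291,73,.014),("cTr",348,71.5,.014),("cBl",308,293,.014),("cBr",352,292,.014)]: print(n,np.round(cast(m,u,v,z),4))
```

```text
top [0.4066 0.041  0.05  ]
bot [ 0.4266 -0.1061  0.05  ]
capT [0.3968 0.0647 0.014 ]
capB [ 0.4355 -0.1366  0.014 ]
cTl [0.3738 0.0614 0.014 ]
cTr [0.4196 0.069  0.014 ]
cBl [ 0.4136 -0.1403  0.014 ]
cBr [ 0.4574 -0.1329  0.014 ]
```

Request:
apply_moves(
  deltas=[
    {"xyz":[0.002,0.004,-0.014],"turn":0},
    {"xyz":[0,0,-0.014],"turn":0},
    {"xyz":[0,0,-0.014],"turn":0},
    {"xyz":[0,0,-0.014],"turn":0},
    {"xyz":[0,0,-0.014],"turn":0},
    {"xyz":[0,0,-0.014],"turn":0},
    {"xyz":[0,0,-0.014],"turn":0},
    {"xyz":[0,0,-0.014],"turn":0},
    {"xyz":[0,0,0],"turn":0},
    {"xyz":[0,0,0],"turn":0},
  ],
)

```text
clock: 3.5
tcp_pos: [0.4182, -0.0327, 0.1896]
orientation: [2.058, 2.372, 0.001]
contact_force: [0.2, -0.6, 0.2]
grip_width: 0.0855
```

Run:
```python
from h import *
st(); m,im=snap("wrist","w3")
```

```text
t 3.5 tcp [ 0.4182 -0.0327  0.1896] yaw 98.1 tilt [ 0.0017 -0.0004] F [ 0.2 -0.6  0.2] w 0.0855 q [ 0.32  0.47 -0.46  2.28  0.46  0.48 -0.37]
```

View pics/w3.png

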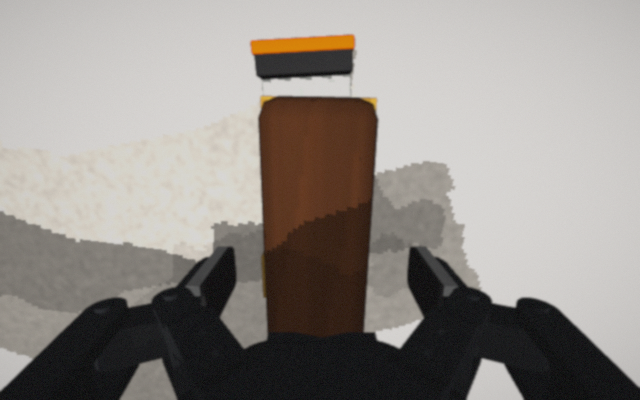

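The fingers straddle the case (columns 262–375) and the gap is even on both sides; closing now.

Request:
apply_moves(
  deltas=[
    {"xyz":[0,0,0],"turn":0},
    {"xyz":[0,0,0],"turn":0},
    {"xyz":[0,0,0],"turn":0},
    {"xyz":[0,0,0],"turn":0},
    {"xyz":[0,0,0],"turn":0},
    {"xyz":[0,0,0],"turn":0},
    {"xyz":[0,0,0],"turn":0},
    {"xyz":[0,0,0],"turn":0},
    {"xyz":[0,0,0],"turn":0},
    {"xyz":[0,0,0],"turn":0},
  ],
  claw=1,
  squeeze=40,
)

```text
clock: 4.38
tcp_pos: [0.4171, -0.0325, 0.1895]
orientation: [2.058, 2.372, 0.001]
contact_force: [-2.1, -0.6, 8.2]
grip_width: 0.0452
```

Request:
apply_moves(
  deltas=[
    {"xyz":[0,0,0.01],"turn":0},
    {"xyz":[0,0,0.015],"turn":0},
    {"xyz":[0,0,0.02],"turn":0},
    {"xyz":[0,0,0.02],"turn":0},
    {"xyz":[0,0,0.015],"turn":0},
    {"xyz":[0,0,0.01],"turn":0},
    {"xyz":[0,0,0],"turn":0},
  ],
)

```text
clock: 4.97
tcp_pos: [0.4173, -0.0324, 0.2808]
orientation: [2.056, 2.371, 0.003]
contact_force: [0.9, 0.2, -0.5]
grip_width: 0.0455
```

Run:
```python
from h import *
st(); m,im=snap("wrist","w4")
```

```text
t 4.97 tcp [ 0.4173 -0.0324  0.2808] yaw 98.12 tilt [ 0.0037 -0.0007] F [ 0.9  0.2 -0.5] w 0.0455 q [ 0.46  0.3  -0.6   2.22  0.27  0.68 -0.19]
```

View pics/w4.png

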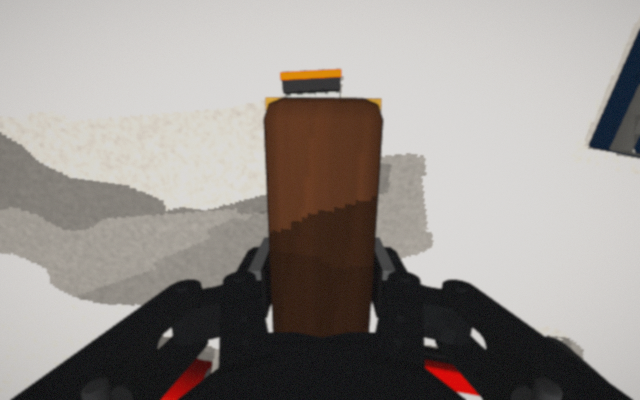

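Request:
apply_moves(
  deltas=[
    {"xyz":[0.01,0.002,0],"turn":0.005},
    {"xyz":[0.02,0.003,0],"turn":0.01},
    {"xyz":[0.03,0.005,0],"turn":0.01},
    {"xyz":[0.03,0.005,0],"turn":0.01},
    {"xyz":[0.02,0.004,0],"turn":0.01},
    {"xyz":[0.014,0.002,0],"turn":0.004},
    {"xyz":[0.006,0.001,0],"turn":0},
    {"xyz":[0,0,0],"turn":0},
    {"xyz":[0,0,0],"turn":0},
  ],
)

```text
clock: 5.77
tcp_pos: [0.5461, -0.0103, 0.2776]
orientation: [-1.998, -2.422, 0.002]
contact_force: [0.1, 0.1, -0.8]
grip_width: 0.0454
```

Run:
```python
from h import *
st(); m,im=snap("wrist","w5"); np.savez("w5.npz",**m); mt,imt=snap("top","t5")
cv2.imwrite("pics/t5c.png",cv2.resize(imt[180:280,240:400],None,fx=5,fy=5,interpolation=cv2.INTER_CUBIC))
```

```text
t 5.77 tcp [ 0.5461 -0.0103  0.2776] yaw 100.96 tilt [-0.0025  0.0001] F [ 0.1  0.1 -0.8] w 0.0454 q [ 0.35  0.49 -0.56  1.94  0.35  0.81 -0.21]
```

View pics/w5.png

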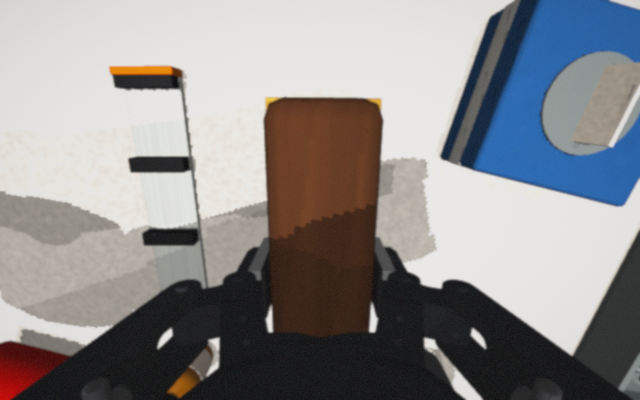

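View pics/t5c.png

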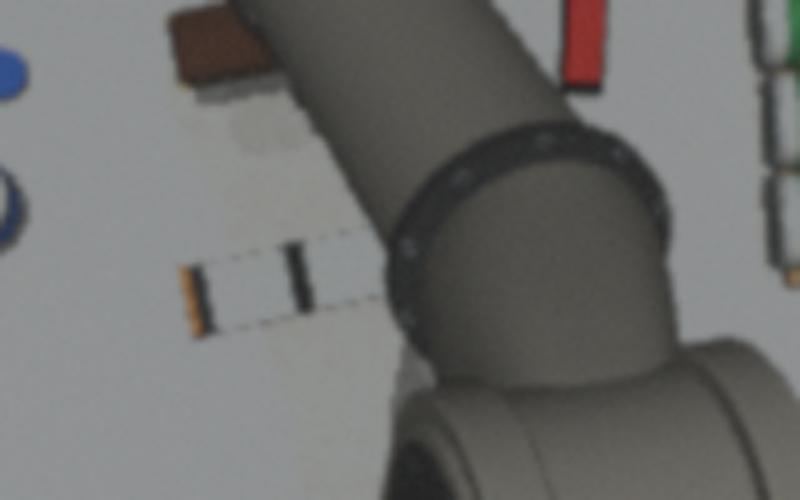

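Run:
```python
from h import *
m=dict(np.load("w5.npz")); im=cv2.imread("pics/w5.png")
cv2.imwrite("pics/w5c.png",cv2.resize(im[50:310,90:240],None,fx=4,fy=4,interpolation=cv2.INTER_CUBIC)[:600*2][::1,:,:][:1040])
c=im[50:260,90:230]; cv2.imwrite("pics/w5c.png",cv2.resize(c,None,fx=2.85,fy=2.85,interpolation=cv2.INTER_CUBIC)) 
g=cv2.inRange(cv2.cvtColor(im,cv2.COLOR_BGR2GRAY),0,60)
for c in cv2.findContours(g[:260,:225],cv2.RETR_EXTERNAL,cv2.CHAIN_APPROX_NONE)[0]:
    if cv2.contourArea(c)<200: continue
    rr=cv2.minAreaRect(c); b=cv2.boxPoints(rr); print(np.round(rr[0],1),np.round(rr[1],1),rr[2]); print(np.round([cast(m,*p,.018)[:2] for p in b],4).tolist(), np.round(cast(m,*rr[0],.018)[:2],4))
```

```text
[170.  236.5] [54. 15.] -0.0
[[0.4013, -0.075], [0.401, -0.061], [0.4459, -0.0523], [0.4469, -0.0661]] [ 0.4238 -0.0635]
[159.5 164. ] [12. 59.] 90.0
[[0.3895, -0.002], [0.4353, 0.0068], [0.4359, -0.0028], [0.3896, -0.0118]] [ 0.4126 -0.0024]
[147.   78.5] [17. 66.] 90.0
[[0.3774, 0.0608], [0.4246, 0.0699], [0.4253, 0.0583], [0.3773, 0.049]] [0.4012 0.0596]
```

View pics/w5c.png

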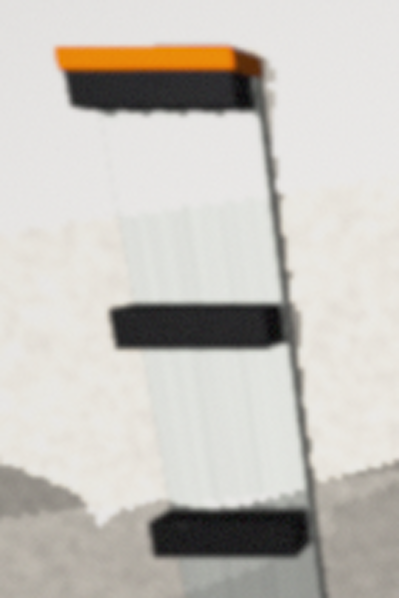

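Request:
apply_moves(
  deltas=[
    {"xyz":[0.001,0,-0.015],"turn":0},
    {"xyz":[0,0,-0.02],"turn":0},
    {"xyz":[0,0,-0.02],"turn":0},
    {"xyz":[0,0,-0.02],"turn":0},
    {"xyz":[0,0,-0.012],"turn":0},
    {"xyz":[0,0,-0.008],"turn":0},
    {"xyz":[0,0,-0.004],"turn":0},
    {"xyz":[0,0,-0.003],"turn":0},
    {"xyz":[0,0,0],"turn":0},
    {"xyz":[0,0,0],"turn":0},
  ],
)

```text
clock: 6.7
tcp_pos: [0.5481, -0.0104, 0.1774]
orientation: [1.999, 2.422, 0.001]
contact_force: [-1.0, 1.2, -1.0]
grip_width: 0.0456
```

Run:
```python
from h import *
st()
```

```text
t 6.7 tcp [ 0.5481 -0.0104  0.1774] yaw 100.94 tilt [ 0.0012 -0.    ] F [-1.   1.2 -1. ] w 0.0456 q [ 0.27  0.64 -0.47  1.99  0.47  0.62 -0.32]
```

Request:
apply_moves(
  deltas=[
    {"xyz":[0,0,-0.002],"turn":0},
    {"xyz":[0,0,-0.002],"turn":0},
    {"xyz":[0,0,0],"turn":0},
    {"xyz":[0,0,0],"turn":0},
  ],
)

```text
clock: 7.03
tcp_pos: [0.5477, -0.0104, 0.1728]
orientation: [2.0, 2.423, 0.0]
contact_force: [0.4, -0.5, -0.6]
grip_width: 0.046
```

Request:
apply_moves(
  deltas=[
    {"xyz":[0,0,-0.001],"turn":0},
    {"xyz":[0,0,0],"turn":0},
    {"xyz":[0,0,0],"turn":0},
  ],
)

```text
clock: 7.28
tcp_pos: [0.5477, -0.0104, 0.1717]
orientation: [-1.999, -2.423, 0.0]
contact_force: [0.1, -0.7, -0.6]
grip_width: 0.0456
```

Request:
apply_moves(
  deltas=[
    {"xyz":[0,0,0],"turn":0},
    {"xyz":[0,0,0],"turn":0},
    {"xyz":[0,0,0],"turn":0},
    {"xyz":[0,0,0],"turn":0},
    {"xyz":[0,0,0.01],"turn":0},
    {"xyz":[0,0,0.02],"turn":0},
    {"xyz":[0,0,0.03],"turn":0},
    {"xyz":[0,0,0.04],"turn":0},
    {"xyz":[0,0,0.04],"turn":0},
    {"xyz":[0,0,0.04],"turn":0},
    {"xyz":[0,0,0.03],"turn":0},
    {"xyz":[0,0,0],"turn":0},
  ],
  claw=-1,
)

```text
clock: 8.28
tcp_pos: [0.5494, -0.0094, 0.3893]
orientation: [1.993, 2.416, 0.011]
contact_force: [0.7, 0.9, -0.3]
grip_width: 0.0854
```

Request:
apply_moves(
  deltas=[
    {"xyz":[-0.02,-0.01,0.02],"turn":0},
    {"xyz":[-0.02,-0.01,0.02],"turn":0},
    {"xyz":[-0.02,-0.01,0.01],"turn":0},
    {"xyz":[0,0,0],"turn":0},
    {"xyz":[0,0,0],"turn":0},
  ],
)

```text
clock: 8.7
tcp_pos: [0.487, -0.0408, 0.4325]
orientation: [2.0, 2.42, -0.0]
contact_force: [-0.3, 0.1, -0.7]
grip_width: 0.0856
```

Run:
```python
from h import *
st(); m,im=snap("wrist","w6"); np.savez("w6.npz",**m)
cv2.imwrite("pics/w6b.png",cv2.resize(im,None,fx=1.25,fy=1.25,interpolation=cv2.INTER_CUBIC))
```

```text
t 8.7 tcp [ 0.487  -0.0408  0.4325] yaw 100.86 tilt [ 0.0015 -0.0014] F [-0.3  0.1 -0.7] w 0.0856 q [ 0.53  0.2  -0.64  1.92  0.14  1.06  0.02]
```

View pics/w6b.png

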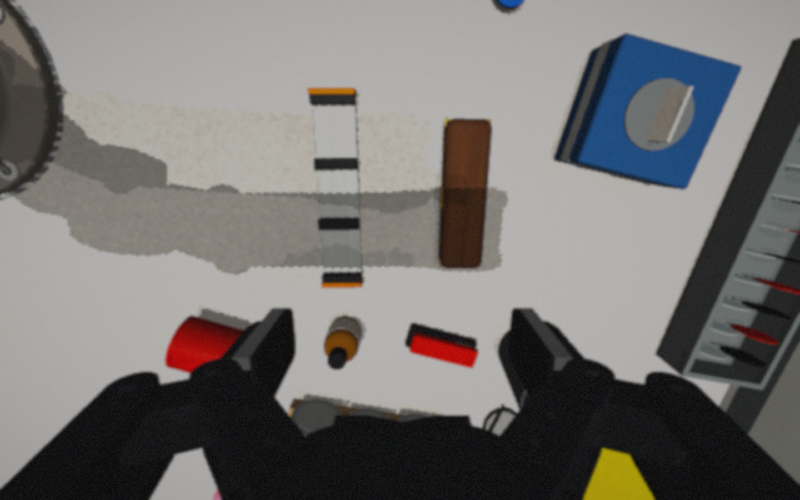

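Run:
```python
from h import *
m=dict(np.load("w6.npz")); im=cv2.imread("pics/w6.png")
g=cv2.inRange(cv2.cvtColor(im,cv2.COLOR_BGR2GRAY),0,60)
def ext(c,z):
    rr=cv2.minAreaRect(c); b=cv2.boxPoints(rr); return rr, np.array([cast(m,*p,z)[:2] for p in b])
rib=[]
for c in cv2.findContours(g[:240,235:300],cv2.RETR_EXTERNAL,cv2.CHAIN_APPROX_NONE,offset=(235,0))[0]:
    if cv2.contourArea(c)<60: continue
    rr,w=ext(c,.018); print("rib",np.round(rr[0],1),np.round(rr[1],1),round(rr[2],1),np.round(w.mean(0),4)); rib.append(w.mean(0))
for rr,a in rects(im,(8,130,80),(25,255,255),(240,60,300,240),15):
    print("cap",np.round(rr[0],1),rr[1],np.round(cast(m,*rr[0],.018),4),np.round(cast(m,*rr[0],.012),4))
for rr,a in rects(im,(0,60,20),(14,255,140),(340,80,410,230),300):
    for z in (.034,.02):
        w=np.array([cast(m,*p,z)[:2] for p in cv2.boxPoints(rr)]); e=[w[1]-w[0],w[2]-w[1]]; l=max(e,key=np.linalg.norm)
        print("case",np.round(w.mean(0),4),[round(np.linalg.norm(q),4) for q in e],np.degrees(np.arctan2(l[1],l[0])))
rib=np.array(rib); rib=rib[np.argsort(rib[:,1])]; d=rib[-1]-rib[0]; print(np.degrees(np.arctan2(-d[0],d[1])),np.linalg.norm(d))
print((rib[1]+rib[2])/2,rib.mean(0)); print(-m["R"].T@m["t"])
```

```text
rib [273.5 221.5] [29.  7.] 0.0 [ 0.4346 -0.1256]
rib [270.5 179. ] [ 8. 31.] 90.0 [ 0.4219 -0.0659]
rib [268.5 130.5] [ 7. 33.] 90.0 [ 0.4105 -0.0032]
rib [266.  79.] [ 6. 34.] 90.0 [0.399  0.0574]
cap [273.  227.5] (3.0, 30.0) [ 0.4352 -0.1347  0.018 ] [ 0.4346 -0.1372  0.012 ]
cap [265.  73.] (4.0, 36.0) [0.3968 0.0639 0.018 ] [0.3956 0.0645 0.012 ]
case [ 0.5439 -0.0112] [np.float64(0.1495), np.float64(0.0437)] 98.27741820530524
case [ 0.5465 -0.0126] [np.float64(0.1552), np.float64(0.0454)] 98.27741820530524
11.016511281544384 0.18644984392023592
[ 0.4161996  -0.03458909] [ 0.41648692 -0.03436234]
[0.47356424 0.0265134  0.40099985]
```

Run:
```python
from h import *
m=dict(np.load("w6.npz")); im=cv2.imread("pics/w6.png")
hsv=cv2.cvtColor(im,cv2.COLOR_BGR2HSV); mk=cv2.inRange(hsv,np.array((0,60,20)),np.array((14,255,140)))
P=[];Q=[]
for v in range(104,208,4):
    c=np.where(mk[v,340:400])[0]+340; P.append(cast(m,c.max()+.5,v,.034)[:2]); Q.append(cast(m,c.min()-.5,v,.034)[:2])
for A in (P,Q):
    A=np.array(A); k=np.polyfit(A[:,1],A[:,0],1); print("yaw",-np.degrees(np.arctan(k[0])), "x at y=-.01:",np.polyval(k,-.01))
```

```text
yaw 10.148230400921486 x at y=-.01: 0.5668773011951384
yaw 10.24779566232488 x at y=-.01: 0.5227900097287764
```

Request:
apply_moves(
  deltas=[
    {"xyz":[-0.002,-0.018,-0.002],"turn":-0.115},
    {"xyz":[-0.002,-0.018,-0.002],"turn":-0.115},
    {"xyz":[-0.002,-0.018,-0.002],"turn":-0.115},
    {"xyz":[-0.002,-0.018,-0.002],"turn":-0.115},
    {"xyz":[-0.002,-0.018,-0.002],"turn":-0.115},
    {"xyz":[-0.002,-0.018,-0.002],"turn":-0.115},
    {"xyz":[-0.002,-0.018,-0.002],"turn":-0.115},
    {"xyz":[-0.002,-0.018,-0.002],"turn":-0.115},
    {"xyz":[-0.002,-0.018,-0.002],"turn":-0.115},
    {"xyz":[-0.002,-0.018,-0.002],"turn":-0.115},
    {"xyz":[-0.002,-0.018,-0.002],"turn":-0.115},
    {"xyz":[-0.002,-0.018,-0.002],"turn":-0.115},
  ],
)

```text
clock: 9.75
tcp_pos: [0.4645, -0.2567, 0.4065]
orientation: [-3.085, -0.589, 0.002]
contact_force: [-0.3, -0.7, 0.3]
grip_width: 0.0857
```

Request:
apply_moves(
  deltas=[
    {"xyz":[-0.002,-0.018,-0.002],"turn":-0.115},
    {"xyz":[-0.002,-0.018,-0.002],"turn":-0.115},
    {"xyz":[0,0,0],"turn":-0.115},
    {"xyz":[0,0,0],"turn":-0.035},
    {"xyz":[0,0,0],"turn":0},
    {"xyz":[0,0,0],"turn":0},
  ],
)

```text
clock: 10.25
tcp_pos: [0.4605, -0.2918, 0.4028]
orientation: [-3.141, -0.007, 0.002]
contact_force: [-0.1, 0.2, 0.1]
grip_width: 0.0853
```

Run:
```python
from h import *
st(); m,im=snap("wrist","w7"); np.savez("w7.npz",**m)
for rr,a in rects(im,(40,70,30),(90,255,255),None,100):
    print(np.round(rr[0],1),np.round(rr[1],1),round(rr[2],1),a)
```

```text
t 10.25 tcp [ 0.4605 -0.2918  0.4028] yaw 0.27 tilt [-0.0011  0.0009] F [-0.1  0.2  0.1] w 0.0853 q [ 0.64  0.28 -0.23  1.86  0.07  1.02 -1.18]
[358. 201.] [30. 48.] 0.0 1338.0
[361.7 147. ] [32.4 52.5] 1.1 1533.0
[361.  87.] [58. 34.] 90.0 1834.5
```

View pics/w7.png

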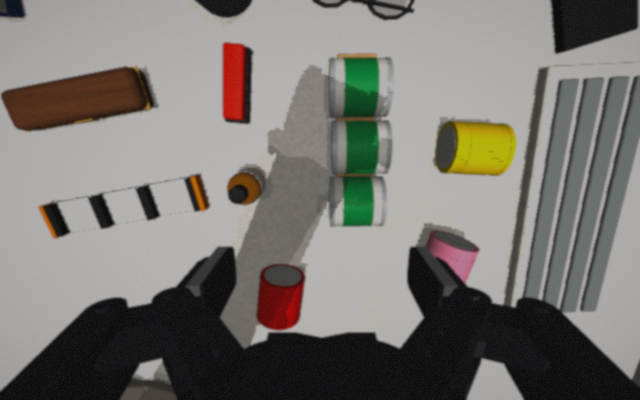

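```bash
cat >> h.py <<'E'
def tins(m,im,box=None,zc=.036,amin=100):
    out=[]
    for rr,a in rects(im,(40,70,30),(90,255,255),box,amin):
        x=cast(m,*rr[0],zc); y=cast(m,*rr[0],zc+.03); out.append((x[0],y[1],rr[0]))
        print("tin px",np.round(rr[0],1),"x(axis plane)",np.round(x[:2],4),"top plane",np.round(y[:2],4))
    return out
E
python3 - <<'E'
from h import *
m=dict(np.load("w7.npz")); im=cv2.imread("pics/w7.png"); tins(m,im)
for u,v in [(328,90),(394,90),(330,147),(392,147),(331,200),(385,200)]: print(u,v,np.round(cast(m,u,v,.05),4))
E
```

```text
tin px [358. 201.] x(axis plane) [ 0.432  -0.3367] top plane [ 0.4407 -0.3328]
tin px [361.7 147. ] x(axis plane) [ 0.4964 -0.3385] top plane [ 0.4994 -0.3344]
tin px [361.  87.] x(axis plane) [ 0.5608 -0.335 ] top plane [ 0.558  -0.3312]
328 90 [ 0.5565 -0.299   0.05  ]
394 90 [ 0.5567 -0.3678  0.05  ]
330 147 [ 0.4977 -0.3018  0.05  ]
392 147 [ 0.498  -0.3698  0.05  ]
331 200 [ 0.4371 -0.3036  0.05  ]
385 200 [ 0.4374 -0.3661  0.05  ]
```

Request:
apply_moves(
  deltas=[
    {"xyz":[-0.005,-0.007,-0.02],"turn":0},
    {"xyz":[-0.006,-0.009,-0.033],"turn":0},
    {"xyz":[-0.006,-0.009,-0.033],"turn":0},
    {"xyz":[-0.006,-0.009,-0.033],"turn":0},
    {"xyz":[-0.0055,-0.0075,-0.033],"turn":0},
    {"xyz":[0,0,-0.02],"turn":0},
    {"xyz":[0,0,-0.015],"turn":0},
    {"xyz":[0,0,-0.015],"turn":0},
    {"xyz":[0,0,-0.01],"turn":0},
    {"xyz":[0,0,-0.006],"turn":0},
    {"xyz":[0,0,0],"turn":0},
    {"xyz":[0,0,0],"turn":0},
  ],
)

```text
clock: 11.3
tcp_pos: [0.4315, -0.3338, 0.186]
orientation: [3.142, 0.004, 0.0]
contact_force: [0.1, -0.7, -0.2]
grip_width: 0.0854
```

Run:
```python
from h import *
st(); m,im=snap("wrist","w8")
```

```text
t 11.3 tcp [ 0.4315 -0.3338  0.186 ] yaw 0.14 tilt [ 0.0002 -0.0001] F [ 0.1 -0.7 -0.2] w 0.0854 q [ 0.67  0.58 -0.17  2.01  0.17  0.57 -1.17]
```

View pics/w8.png

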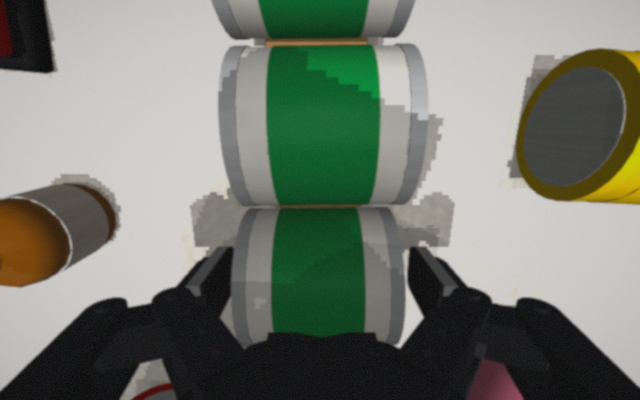

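Fingers straddle the nearest tin at its ends (columns 235–405). Close and lift.

Request:
apply_moves(
  deltas=[
    {"xyz":[0,0,0],"turn":0},
    {"xyz":[0,0,0],"turn":0},
    {"xyz":[0,0,0],"turn":0},
    {"xyz":[0,0,0],"turn":0},
    {"xyz":[0,0,0],"turn":0},
    {"xyz":[0,0,0],"turn":0},
    {"xyz":[0,0,0],"turn":0},
  ],
  claw=1,
  squeeze=40,
)

```text
clock: 11.93
tcp_pos: [0.4316, -0.3342, 0.1866]
orientation: [3.141, 0.003, 0.002]
contact_force: [-0.6, 0.4, 6.6]
grip_width: 0.0617
```

Request:
apply_moves(
  deltas=[
    {"xyz":[0,0,0.01],"turn":0},
    {"xyz":[0,0,0.02],"turn":0},
    {"xyz":[0,0,0.03],"turn":0},
    {"xyz":[0,0,0.03],"turn":0},
    {"xyz":[0,0,0.02],"turn":0},
    {"xyz":[0,0,0.01],"turn":0},
    {"xyz":[0,0,0],"turn":0},
  ],
)

```text
clock: 12.52
tcp_pos: [0.4317, -0.3343, 0.3083]
orientation: [3.139, 0.002, 0.006]
contact_force: [0.3, -0.5, -1.1]
grip_width: 0.0617
```

Run:
```python
from h import *
st(); m,im=snap("wrist","w9")
```

```text
t 12.52 tcp [ 0.4317 -0.3343  0.3083] yaw 0.09 tilt [ 0.0037 -0.0027] F [ 0.3 -0.5 -1.1] w 0.0617 q [ 0.71  0.39 -0.2   1.95  0.11  0.81 -1.12]
```

View pics/w9.png

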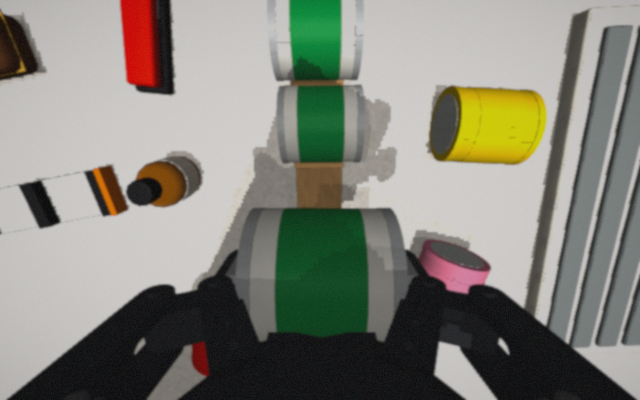

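Request:
apply_moves(
  deltas=[
    {"xyz":[0,0.015,0],"turn":0.1},
    {"xyz":[0,0.027,0],"turn":0.118},
    {"xyz":[0,0.027,0],"turn":0.118},
    {"xyz":[0,0.027,0],"turn":0.118},
    {"xyz":[0,0.027,0],"turn":0.118},
    {"xyz":[0,0.027,0],"turn":0.118},
    {"xyz":[0,0.027,0],"turn":0.118},
    {"xyz":[-0.003,0.027,0],"turn":0.118},
    {"xyz":[-0.003,0.027,0],"turn":0.118},
    {"xyz":[-0.003,0.027,0],"turn":0.118},
    {"xyz":[-0.003,0.027,0],"turn":0.118},
    {"xyz":[-0.003,0.027,0],"turn":0.118},
  ],
)

```text
clock: 13.57
tcp_pos: [0.415, -0.0208, 0.3042]
orientation: [-2.395, -2.029, 0.003]
contact_force: [1.0, 0.1, -1.1]
grip_width: 0.0616
```

Request:
apply_moves(
  deltas=[
    {"xyz":[-0.003,0.026,-0.005],"turn":0.118},
    {"xyz":[-0.003,0.024,-0.01],"turn":0.118},
    {"xyz":[-0.002,0,-0.01],"turn":0.118},
    {"xyz":[-0.002,0,-0.01],"turn":0.01},
    {"xyz":[0,0,0],"turn":0},
    {"xyz":[0,0,0],"turn":0},
  ],
)

```text
clock: 14.07
tcp_pos: [0.4056, 0.0273, 0.2695]
orientation: [-2.001, -2.419, 0.003]
contact_force: [0.8, 0.8, -0.9]
grip_width: 0.0614
```

Run:
```python
from h import *
st(); m,im=snap("wrist","w10")
```

```text
t 14.07 tcp [0.4056 0.0273 0.2695] yaw 100.81 tilt [-0.0034  0.0001] F [ 0.8  0.8 -0.9] w 0.0614 q [ 0.41  0.33 -0.71  2.25  0.34  0.67 -0.36]
```

View pics/w10.png

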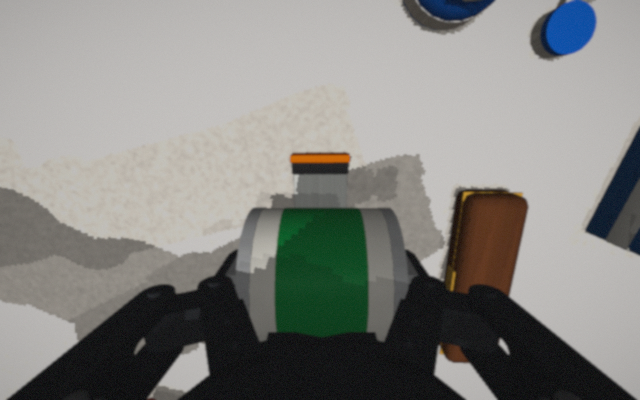

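Request:
apply_moves(
  deltas=[
    {"xyz":[-0.0015,0.0005,-0.015],"turn":0},
    {"xyz":[0,0,-0.018],"turn":0},
    {"xyz":[0,0,-0.018],"turn":0},
    {"xyz":[0,0,-0.013],"turn":0},
    {"xyz":[0,0,-0.008],"turn":0},
    {"xyz":[0,0,-0.005],"turn":0},
    {"xyz":[0,0,-0.003],"turn":0},
    {"xyz":[0,0,0],"turn":0},
    {"xyz":[0,0,0],"turn":0},
  ],
)

```text
clock: 14.87
tcp_pos: [0.405, 0.0286, 0.1912]
orientation: [1.997, 2.424, 0.001]
contact_force: [0.7, 0.4, -0.5]
grip_width: 0.0614
```

Run:
```python
from h import *
st()
```

```text
t 14.87 tcp [0.405  0.0286 0.1912] yaw 101.03 tilt [ 0.0009 -0.    ] F [ 0.7  0.4 -0.5] w 0.0614 q [ 0.27  0.48 -0.57  2.3   0.55  0.5  -0.56]
```

Request:
apply_moves(
  deltas=[
    {"xyz":[-0.001,0,-0.002],"turn":0},
    {"xyz":[0,0,-0.002],"turn":0},
    {"xyz":[0,0,-0.001],"turn":0},
    {"xyz":[0,0,0],"turn":0},
    {"xyz":[0,0,0],"turn":0},
  ],
)

```text
clock: 15.28
tcp_pos: [0.4039, 0.0287, 0.1866]
orientation: [1.996, 2.424, -0.0]
contact_force: [-2.9, -1.3, 14.7]
grip_width: 0.0618
```

Request:
apply_moves(
  deltas=[
    {"xyz":[0,0,0],"turn":0},
    {"xyz":[0,0,0],"turn":0},
    {"xyz":[0,0,0],"turn":0},
    {"xyz":[0,0,0],"turn":0},
    {"xyz":[0,0,0],"turn":0},
    {"xyz":[0,0,0.01],"turn":0},
    {"xyz":[0,0,0.02],"turn":0},
    {"xyz":[0,0,0.03],"turn":0},
    {"xyz":[0,0,0.04],"turn":0},
    {"xyz":[0,0,0.02],"turn":0},
    {"xyz":[0,0,0],"turn":0},
    {"xyz":[0,0,0],"turn":0},
  ],
  claw=-1,
)

```text
clock: 16.28
tcp_pos: [0.404, 0.0284, 0.3066]
orientation: [1.996, 2.422, 0.002]
contact_force: [-0.4, 0.2, -0.7]
grip_width: 0.0851
```

Run:
```python
from h import *
st(); m,im=snap("wrist","w11"); np.savez("w11.npz",**m)
```

```text
t 16.28 tcp [0.404  0.0284 0.3066] yaw 101.01 tilt [ 0.0029 -0.0007] F [-0.4  0.2 -0.7] w 0.0851 q [ 0.47  0.26 -0.77  2.22  0.26  0.75 -0.29]
```

View pics/w11.png

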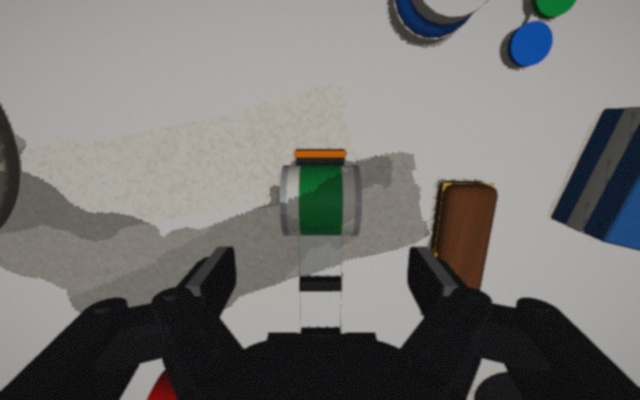

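Request:
apply_moves(
  deltas=[
    {"xyz":[0.004,-0.014,0],"turn":-0.1},
    {"xyz":[0.007,-0.026,0],"turn":-0.119},
    {"xyz":[0.007,-0.026,0],"turn":-0.119},
    {"xyz":[0.007,-0.026,0],"turn":-0.119},
    {"xyz":[0.007,-0.026,0],"turn":-0.119},
    {"xyz":[0.007,-0.026,0],"turn":-0.119},
    {"xyz":[0.007,-0.026,0],"turn":-0.119},
    {"xyz":[0.007,-0.026,0],"turn":-0.119},
    {"xyz":[0.007,-0.026,0],"turn":-0.119},
    {"xyz":[0.007,-0.026,0],"turn":-0.119},
    {"xyz":[0.007,-0.026,0],"turn":-0.119},
    {"xyz":[0.007,-0.026,0],"turn":-0.119},
  ],
)

```text
clock: 17.33
tcp_pos: [0.4844, -0.2724, 0.3035]
orientation: [-3.092, -0.546, 0.005]
contact_force: [0.7, 0.9, -0.1]
grip_width: 0.0858
```

Request:
apply_moves(
  deltas=[
    {"xyz":[0.007,-0.026,0],"turn":-0.119},
    {"xyz":[0.004,-0.026,0],"turn":-0.119},
    {"xyz":[0,-0.01,-0.01],"turn":-0.115},
    {"xyz":[0,0,-0.03],"turn":0},
    {"xyz":[0,0,-0.03],"turn":0},
    {"xyz":[0,0,0],"turn":0},
    {"xyz":[0,0,0],"turn":0},
  ],
)

```text
clock: 17.92
tcp_pos: [0.4947, -0.3325, 0.2329]
orientation: [-3.138, -0.004, 0.01]
contact_force: [0.5, 0.4, 0.4]
grip_width: 0.0854
```

Run:
```python
from h import *
st(); m,im=snap("wrist","w12"); np.savez("w12.npz",**m); tins(m,im,None)
```

```text
t 17.92 tcp [ 0.4947 -0.3325  0.2329] yaw 0.15 tilt [-0.0061  0.0031] F [0.5 0.4 0.4] w 0.0854 q [ 0.63  0.57 -0.19  1.87  0.16  0.73 -1.22]
tin px [326. 231.] x(axis plane) [ 0.4955 -0.3357] top plane [ 0.5079 -0.3352]
tin px [319.  119.5] x(axis plane) [ 0.5615 -0.3314] top plane [ 0.5619 -0.3318]
```

View pics/w12.png

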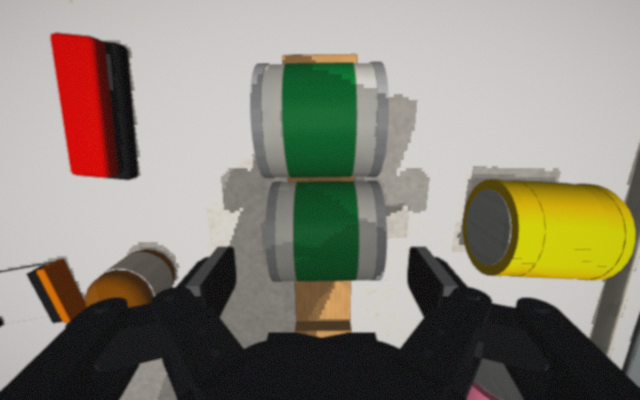

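Request:
apply_moves(
  deltas=[
    {"xyz":[0.0015,-0.0025,-0.015],"turn":0},
    {"xyz":[0,0,-0.015],"turn":0},
    {"xyz":[0,0,-0.01],"turn":0},
    {"xyz":[0,0,-0.006],"turn":0},
    {"xyz":[0,0,0],"turn":0},
    {"xyz":[0,0,0],"turn":0},
  ],
)

```text
clock: 18.47
tcp_pos: [0.4975, -0.3359, 0.1903]
orientation: [3.141, 0.003, 0.001]
contact_force: [1.0, 0.5, 0.1]
grip_width: 0.0854
```

Request:
apply_moves(
  deltas=[
    {"xyz":[0,0,0],"turn":0},
    {"xyz":[0,0,0],"turn":0},
    {"xyz":[0,0,0],"turn":0},
    {"xyz":[0,0,0],"turn":0},
    {"xyz":[0,0,0],"turn":0},
    {"xyz":[0,0,0],"turn":0},
    {"xyz":[0,0,0.01],"turn":0},
    {"xyz":[0,0,0.02],"turn":0},
    {"xyz":[0,0,0.03],"turn":0},
    {"xyz":[0,0,0.03],"turn":0},
    {"xyz":[0,0,0.02],"turn":0},
    {"xyz":[0,0,0.01],"turn":0},
  ],
  claw=1,
  squeeze=40,
)

```text
clock: 19.47
tcp_pos: [0.4978, -0.3362, 0.3133]
orientation: [3.139, 0.003, 0.006]
contact_force: [0.1, -0.3, -1.1]
grip_width: 0.0613
```

Run:
```python
from h import *
st(); m,im=snap("wrist","w13")
```

```text
t 19.47 tcp [ 0.4978 -0.3362  0.3133] yaw 0.09 tilt [ 0.0039 -0.0023] F [ 0.1 -0.3 -1.1] w 0.0613 q [ 0.65  0.46 -0.21  1.81  0.12  0.87 -1.19]
```

View pics/w13.png

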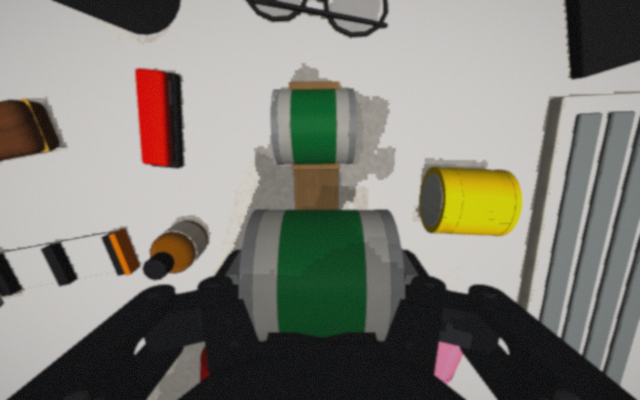

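Request:
apply_moves(
  deltas=[
    {"xyz":[-0.002,0.01,0],"turn":0.1},
    {"xyz":[-0.006,0.022,0],"turn":0.119},
    {"xyz":[-0.006,0.022,0],"turn":0.119},
    {"xyz":[-0.006,0.022,0],"turn":0.119},
    {"xyz":[-0.006,0.022,0],"turn":0.119},
    {"xyz":[-0.006,0.022,0],"turn":0.119},
    {"xyz":[-0.006,0.022,0],"turn":0.119},
    {"xyz":[-0.006,0.022,0],"turn":0.119},
    {"xyz":[-0.006,0.022,0],"turn":0.119},
    {"xyz":[-0.006,0.022,0],"turn":0.119},
    {"xyz":[-0.006,0.022,0],"turn":0.119},
    {"xyz":[-0.006,0.022,0],"turn":0.119},
  ],
)

```text
clock: 20.52
tcp_pos: [0.4281, -0.0829, 0.3087]
orientation: [-2.385, -2.043, 0.002]
contact_force: [0.6, -0.1, -0.7]
grip_width: 0.0615
```

Request:
apply_moves(
  deltas=[
    {"xyz":[-0.006,0.022,0],"turn":0.119},
    {"xyz":[-0.006,0.022,0],"turn":0.119},
    {"xyz":[-0.002,0.005,-0.01],"turn":0.114},
    {"xyz":[0,0,-0.02],"turn":0},
    {"xyz":[0,0,-0.02],"turn":0},
    {"xyz":[0,0,0],"turn":0},
    {"xyz":[0,0,0],"turn":0},
  ],
)

```text
clock: 21.1
tcp_pos: [0.4144, -0.0348, 0.2587]
orientation: [-1.995, -2.422, 0.003]
contact_force: [-0.6, 0.1, -1.5]
grip_width: 0.0616
```

```bash
cat >> h.py <<'E'
C=np.array([.416,-.035]); YAW=np.radians(11.0)
def rk(p): d=np.asarray(p)[:2]-C; c,s=np.cos(YAW),np.sin(YAW); return np.array([c*d[0]+s*d[1],-s*d[0]+c*d[1]])
def wr(x,y): c,s=np.cos(YAW),np.sin(YAW); return C+np.array([c*x-s*y,s*x+c*y])
E
python3 - <<'E'
from h import *
o=st(); print("rack frame",rk(o["tcp_pos"])); m,im=snap("wrist","w14")
E
```

```text
t 21.1 tcp [ 0.4144 -0.0348  0.2587] yaw 101.03 tilt [-0.0038  0.0009] F [-0.6  0.1 -1.5] w 0.0616 q [ 0.53  0.36 -0.68  2.24  0.37  0.66 -0.23]
rack frame [-0.00157588  0.00047671]
```

View pics/w14.png

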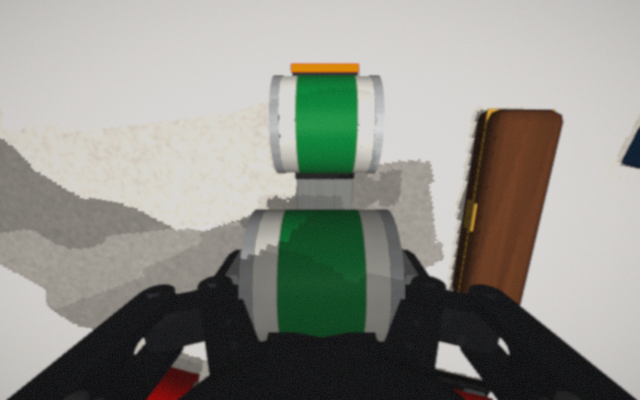

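Request:
apply_moves(
  deltas=[
    {"xyz":[0.001,0.002,-0.012],"turn":0},
    {"xyz":[0,0,-0.016],"turn":0},
    {"xyz":[0,0,-0.016],"turn":0},
    {"xyz":[0,0,-0.01],"turn":0},
    {"xyz":[0,0,-0.005],"turn":0},
    {"xyz":[0,0,-0.003],"turn":0},
    {"xyz":[0,0,0],"turn":0},
    {"xyz":[0,0,0],"turn":0},
  ],
)

```text
clock: 21.82
tcp_pos: [0.4166, -0.0329, 0.1984]
orientation: [1.998, 2.423, 0.001]
contact_force: [-0.3, 0.8, -0.5]
grip_width: 0.0618
```

Run:
```python
from h import *
o=st(); print("rack frame",rk(o["tcp_pos"]))
```

```text
t 21.82 tcp [ 0.4166 -0.0329  0.1984] yaw 100.99 tilt [ 0.0012 -0.0001] F [-0.3  0.8 -0.5] w 0.0618 q [ 0.42  0.47 -0.58  2.27  0.52  0.52 -0.38]
rack frame [0.00101593 0.00193279]
```

Request:
apply_moves(
  deltas=[
    {"xyz":[-0.001,0,-0.003],"turn":0},
    {"xyz":[0,0,-0.003],"turn":0},
    {"xyz":[0,0,0],"turn":0},
    {"xyz":[0,0,0],"turn":0},
  ],
)

```text
clock: 22.15
tcp_pos: [0.4152, -0.0329, 0.1917]
orientation: [-1.998, -2.424, 0.0]
contact_force: [-0.4, 0.1, -0.8]
grip_width: 0.0619
```

Request:
apply_moves(
  deltas=[
    {"xyz":[0,0,0],"turn":0},
    {"xyz":[0,0,0],"turn":0},
    {"xyz":[0,0,0],"turn":0},
    {"xyz":[0,0,0],"turn":0},
    {"xyz":[0,0,0],"turn":0},
    {"xyz":[0,0,0.01],"turn":0},
    {"xyz":[0,0,0.02],"turn":0},
    {"xyz":[0,0,0.03],"turn":0},
    {"xyz":[0,0,0.04],"turn":0},
    {"xyz":[0,0,0.02],"turn":0},
    {"xyz":[0,0,0],"turn":0},
    {"xyz":[0,0,0],"turn":0},
  ],
  claw=-1,
)

```text
clock: 23.15
tcp_pos: [0.4155, -0.0331, 0.3127]
orientation: [1.997, 2.421, 0.001]
contact_force: [-0.2, 0.1, -0.6]
grip_width: 0.0853
```

Run:
```python
from h import *
st(); m,im=snap("wrist","w15"); np.savez("w15.npz",**m)
```

```text
t 23.15 tcp [ 0.4155 -0.0331  0.3127] yaw 100.95 tilt [ 0.0029 -0.0011] F [-0.2  0.1 -0.6] w 0.0853 q [ 0.61  0.26 -0.76  2.19  0.26  0.77 -0.13]
```

View pics/w15.png

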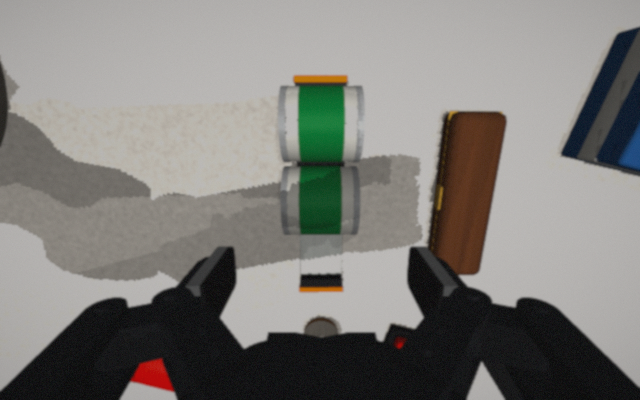

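Request:
apply_moves(
  deltas=[
    {"xyz":[0.005,-0.01,0],"turn":-0.1},
    {"xyz":[0.01,-0.021,0],"turn":-0.119},
    {"xyz":[0.01,-0.021,0],"turn":-0.119},
    {"xyz":[0.01,-0.021,0],"turn":-0.119},
    {"xyz":[0.01,-0.021,0],"turn":-0.119},
    {"xyz":[0.01,-0.021,0],"turn":-0.119},
    {"xyz":[0.01,-0.021,0],"turn":-0.119},
    {"xyz":[0.01,-0.021,0],"turn":-0.119},
    {"xyz":[0.01,-0.021,0],"turn":-0.119},
    {"xyz":[0.01,-0.021,0],"turn":-0.119},
    {"xyz":[0.01,-0.021,0],"turn":-0.119},
    {"xyz":[0.01,-0.021,0],"turn":-0.119},
  ],
)

```text
clock: 24.2
tcp_pos: [0.5301, -0.2746, 0.3093]
orientation: [-3.092, -0.544, 0.006]
contact_force: [-0.1, 0.4, -0.2]
grip_width: 0.0855
```

Request:
apply_moves(
  deltas=[
    {"xyz":[0.01,-0.021,0],"turn":-0.119},
    {"xyz":[0.01,-0.021,0],"turn":-0.119},
    {"xyz":[0.01,-0.015,-0.01],"turn":-0.113},
    {"xyz":[0,0,-0.03],"turn":0},
    {"xyz":[0,0,-0.03],"turn":0},
    {"xyz":[0,0,0],"turn":0},
    {"xyz":[0,0,0],"turn":0},
  ],
)

```text
clock: 24.78
tcp_pos: [0.5591, -0.33, 0.2386]
orientation: [-3.139, -0.006, 0.01]
contact_force: [0.9, 0.1, -0.3]
grip_width: 0.0854
```

Run:
```python
from h import *
st(); m,im=snap("wrist","w16"); np.savez("w16.npz",**m); tins(m,im,None)
```

```text
t 24.78 tcp [ 0.5591 -0.33    0.2386] yaw 0.21 tilt [-0.0064  0.0029] F [ 0.9  0.1 -0.3] w 0.0854 q [ 0.58  0.63 -0.2   1.73  0.17  0.81 -1.27]
tin px [323.5 227.5] x(axis plane) [ 0.5599 -0.3317] top plane [ 0.5719 -0.3315]
```

View pics/w16.png

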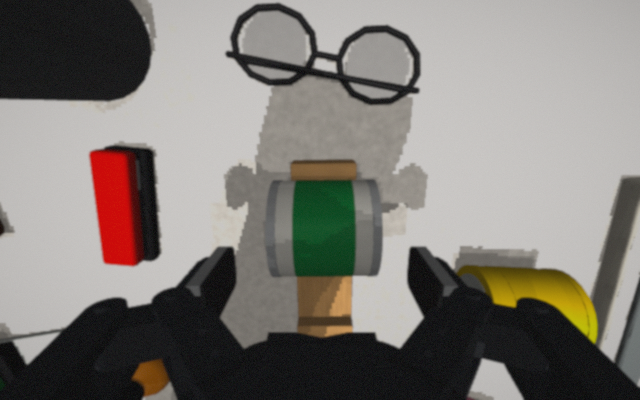

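Request:
apply_moves(
  deltas=[
    {"xyz":[0.001,-0.0015,-0.016],"turn":0},
    {"xyz":[0,0,-0.016],"turn":0},
    {"xyz":[0,0,-0.012],"turn":0},
    {"xyz":[0,0,-0.008],"turn":0},
    {"xyz":[0,0,0],"turn":0},
    {"xyz":[0,0,0],"turn":0},
  ],
)

```text
clock: 25.33
tcp_pos: [0.5614, -0.3324, 0.1902]
orientation: [3.141, 0.005, 0.0]
contact_force: [0.1, -0.1, 0.2]
grip_width: 0.0857
```

Request:
apply_moves(
  deltas=[
    {"xyz":[0,0,0],"turn":0},
    {"xyz":[0,0,0],"turn":0},
    {"xyz":[0,0,0],"turn":0},
    {"xyz":[0,0,0],"turn":0},
    {"xyz":[0,0,0],"turn":0},
    {"xyz":[0,0,0],"turn":0},
    {"xyz":[0,0,0.01],"turn":0},
    {"xyz":[0,0,0.02],"turn":0},
    {"xyz":[0,0,0.03],"turn":0},
    {"xyz":[0,0,0.03],"turn":0},
    {"xyz":[0,0,0.02],"turn":0},
    {"xyz":[0,0,0.01],"turn":0},
  ],
  claw=1,
  squeeze=40,
)

```text
clock: 26.33
tcp_pos: [0.5618, -0.3327, 0.3134]
orientation: [3.14, 0.004, 0.006]
contact_force: [0.2, -0.2, -1.5]
grip_width: 0.0616
```

Run:
```python
from h import *
o=st(); m,im=snap("wrist","w17"); print(wr(0,-.064)-o["tcp_pos"][:2])
```

```text
t 26.33 tcp [ 0.5618 -0.3327  0.3134] yaw 0.15 tilt [ 0.0039 -0.0021] F [ 0.2 -0.2 -1.5] w 0.0616 q [ 0.6   0.54 -0.22  1.68  0.14  0.93 -1.24]
[-0.13357619  0.23487085]
```

View pics/w17.png

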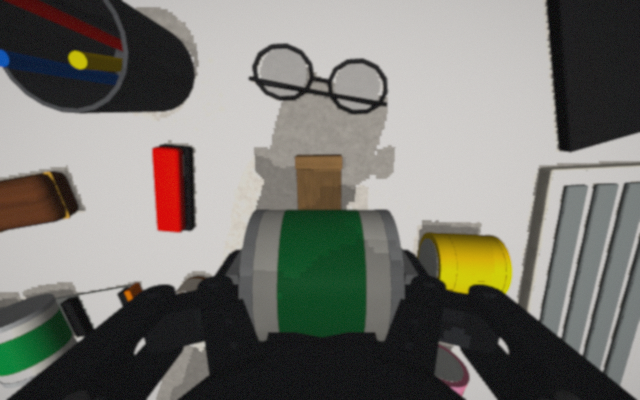

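Request:
apply_moves(
  deltas=[
    {"xyz":[-0.005,0.009,0],"turn":0.1},
    {"xyz":[-0.009,0.016,0],"turn":0.119},
    {"xyz":[-0.009,0.016,0],"turn":0.119},
    {"xyz":[-0.009,0.016,0],"turn":0.119},
    {"xyz":[-0.009,0.016,0],"turn":0.119},
    {"xyz":[-0.009,0.016,0],"turn":0.119},
    {"xyz":[-0.009,0.016,0],"turn":0.119},
    {"xyz":[-0.009,0.016,0],"turn":0.119},
    {"xyz":[-0.009,0.016,0],"turn":0.119},
    {"xyz":[-0.009,0.016,0],"turn":0.119},
    {"xyz":[-0.009,0.016,0],"turn":0.119},
    {"xyz":[-0.009,0.016,0],"turn":0.119},
  ],
)

```text
clock: 27.38
tcp_pos: [0.456, -0.1466, 0.3085]
orientation: [-2.383, -2.044, 0.002]
contact_force: [0.5, -0.1, -2.3]
grip_width: 0.0618
```

Request:
apply_moves(
  deltas=[
    {"xyz":[-0.009,0.016,0],"turn":0.119},
    {"xyz":[-0.01,0.016,0],"turn":0.119},
    {"xyz":[-0.0105,0.016,-0.01],"turn":0.112},
    {"xyz":[0,0.002,-0.02],"turn":0},
    {"xyz":[0,0,-0.02],"turn":0},
    {"xyz":[0,0,0],"turn":0},
    {"xyz":[0,0,0],"turn":0},
  ],
)

```text
clock: 27.97
tcp_pos: [0.4269, -0.0973, 0.2586]
orientation: [-1.997, -2.421, 0.002]
contact_force: [1.2, -0.2, -0.7]
grip_width: 0.0616
```

Run:
```python
from h import *
o=st(); m,im=snap("wrist","w18"); print(rk(o["tcp_pos"]),wr(0,-.0635)-o["tcp_pos"][:2])
```

```text
t 27.97 tcp [ 0.4269 -0.0973  0.2586] yaw 100.96 tilt [-0.0036  0.0013] F [ 1.2 -0.2 -0.7] w 0.0616 q [ 0.66  0.39 -0.68  2.19  0.39  0.68 -0.09]
[-0.00119964 -0.06322192] [ 1.23066083e-03 -4.40725046e-05]
```

View pics/w18.png

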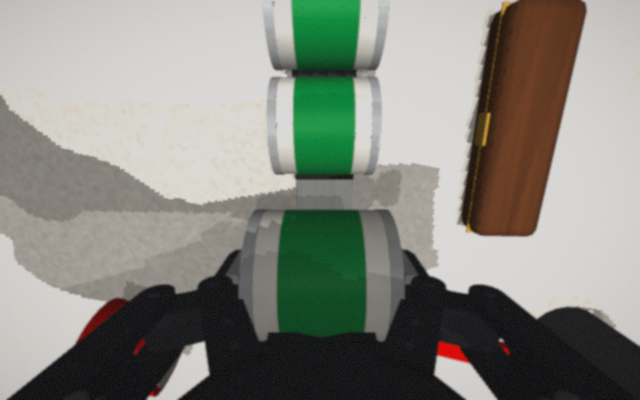

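Request:
apply_moves(
  deltas=[
    {"xyz":[0,0,-0.012],"turn":0},
    {"xyz":[0,0,-0.016],"turn":0},
    {"xyz":[0,0,-0.016],"turn":0},
    {"xyz":[0,0,-0.01],"turn":0},
    {"xyz":[0,0,-0.005],"turn":0},
    {"xyz":[0,0,-0.003],"turn":0},
    {"xyz":[0,0,0],"turn":0},
    {"xyz":[0,0,0],"turn":0},
  ],
)

```text
clock: 28.68
tcp_pos: [0.4281, -0.0974, 0.1982]
orientation: [1.999, 2.423, 0.001]
contact_force: [0.0, 0.4, -1.1]
grip_width: 0.0618
```

Run:
```python
from h import *
o=st(); print("rack frame",rk(o["tcp_pos"]))
```

```text
t 28.68 tcp [ 0.4281 -0.0974  0.1982] yaw 100.94 tilt [ 0.0009 -0.0002] F [ 0.   0.4 -1.1] w 0.0618 q [ 0.57  0.5  -0.58  2.22  0.52  0.55 -0.22]
rack frame [-2.46754840e-05 -6.35559177e-02]
```

Request:
apply_moves(
  deltas=[
    {"xyz":[0,0,-0.003],"turn":0},
    {"xyz":[0,0,-0.003],"turn":0},
    {"xyz":[0,0,0],"turn":0},
    {"xyz":[0,0,0],"turn":0},
  ],
)

```text
clock: 29.02
tcp_pos: [0.4277, -0.0974, 0.1917]
orientation: [-1.999, -2.423, 0.0]
contact_force: [0.2, 0.3, -0.7]
grip_width: 0.0616
```

Request:
apply_moves(
  deltas=[
    {"xyz":[0,0,0],"turn":0},
    {"xyz":[0,0,0],"turn":0},
    {"xyz":[0,0,0],"turn":0},
    {"xyz":[0,0,0],"turn":0},
    {"xyz":[0,0,0],"turn":0},
    {"xyz":[0,0,0.01],"turn":0},
    {"xyz":[0,0,0.02],"turn":0},
    {"xyz":[0,0,0.03],"turn":0},
    {"xyz":[0,0,0.04],"turn":0},
    {"xyz":[0,0,0.04],"turn":0},
    {"xyz":[0,0,0.02],"turn":0},
    {"xyz":[0,0,0],"turn":0},
  ],
  claw=-1,
)

```text
clock: 30.02
tcp_pos: [0.4292, -0.097, 0.3568]
orientation: [1.994, 2.417, 0.005]
contact_force: [0.1, -0.1, -0.1]
grip_width: 0.0855
```

Run:
```python
from h import *
st(); m,im=snap("wrist","w19"); np.savez("w19.npz",**m); mt,it=snap("top","t19"); ms,is_=snap("scene","s19")
```

```text
t 30.02 tcp [ 0.4292 -0.097   0.3568] yaw 100.94 tilt [ 0.0082 -0.0029] F [ 0.1 -0.1 -0.1] w 0.0855 q [ 0.78  0.23 -0.78  2.1   0.21  0.88  0.07]
```

View pics/w19.png

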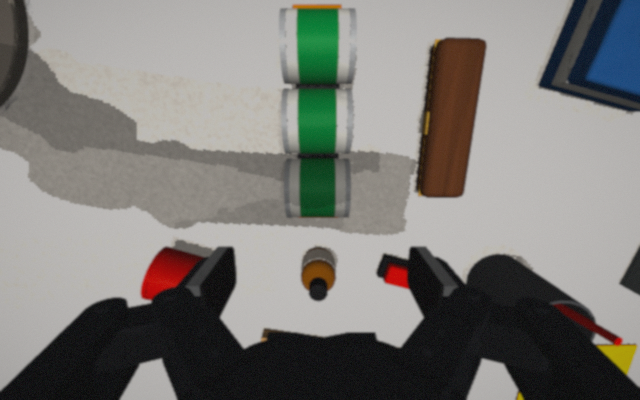

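View pics/s19.png

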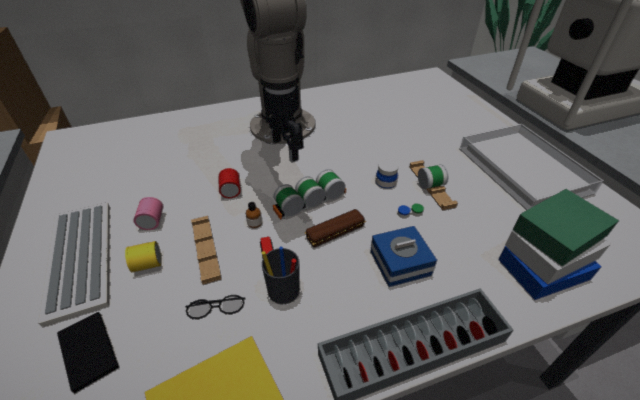

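Request:
apply_moves(
  deltas=[
    {"xyz":[0.003,0.017,0.002],"turn":0.11},
    {"xyz":[0.004,0.031,0.002],"turn":0.11},
    {"xyz":[0.004,0.031,0.002],"turn":0.11},
    {"xyz":[0.004,0.031,0.002],"turn":0.11},
    {"xyz":[0.004,0.031,0.002],"turn":0.11},
    {"xyz":[0.004,0.031,0.002],"turn":0.11},
    {"xyz":[0.004,0.031,0.002],"turn":0.11},
    {"xyz":[0.004,0.031,0.002],"turn":0.11},
    {"xyz":[0.004,0.031,0.002],"turn":0.11},
    {"xyz":[0.004,0.031,0.002],"turn":0.11},
    {"xyz":[0.004,0.031,0.002],"turn":0.11},
    {"xyz":[0.004,0.031,0.002],"turn":0.11},
  ],
)

```text
clock: 31.17
tcp_pos: [0.4743, 0.2618, 0.374]
orientation: [-0.084, -3.137, 0.002]
contact_force: [0.4, 0.2, -0.2]
grip_width: 0.085
```

Request:
apply_moves(
  deltas=[
    {"xyz":[0,0,0],"turn":0},
    {"xyz":[0,0,0],"turn":0},
    {"xyz":[0,0,0],"turn":0},
  ],
)

```text
clock: 31.42
tcp_pos: [0.4744, 0.26, 0.3742]
orientation: [-0.095, -3.137, 0.002]
contact_force: [-0.7, -0.8, -0.1]
grip_width: 0.0854
```

Run:
```python
from h import *
st(); m,im=snap("wrist","w20"); np.savez("w20.npz",**m); tins(m,im,None,amin=400)
```

```text
t 31.42 tcp [0.4744 0.26   0.3742] yaw 176.54 tilt [-0.0028 -0.0015] F [-0.7 -0.8 -0.1] w 0.0854 q [ 0.21  0.5  -1.08  1.86  0.5   1.09  0.45]
tin px [295.5 244. ] x(axis plane) [0.5424 0.2243] top plane [0.5289 0.2281]
tin px [376.3 179.1] x(axis plane) [0.4717 0.3181] top plane [0.4651 0.3127]
tin px [ 61.4 136. ] x(axis plane) [ 0.406  -0.0081] top plane [0.4059 0.0184]
```

View pics/w20.png

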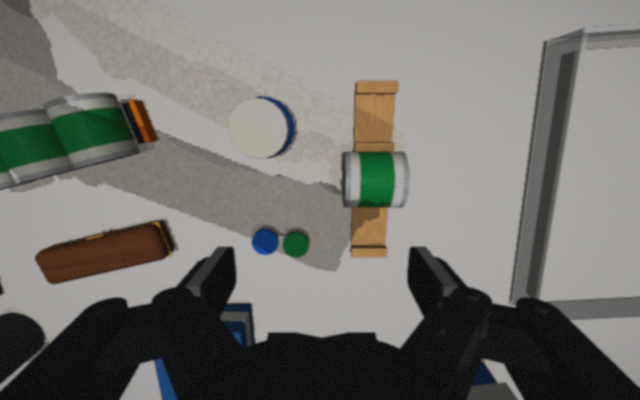

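Run:
```python
from h import *
m=dict(np.load("w20.npz")); im=cv2.imread("pics/w20.png")
for n,p,z in [("near",(377,87),.018),("far",(369,251),.018),("jar",(259.5,127),.062),("rimL",(343,180),.045),("rimR",(409,180),.045),("case",(105,252),.034),("lensB",(265,241),.017),("lensG",(296,244),.017)]: print(n,np.round(cast(m,*p,z),4))
for rr,a in rects(im,(40,70,30),(90,255,255),(340,140,420,220)): print(rr)
```

```text
near [0.3769 0.323  0.018 ]
far [0.5653 0.3115 0.018 ]
jar [0.4092 0.204  0.062 ]
rimL [0.4686 0.2815 0.045 ]
rimR [0.4728 0.3507 0.045 ]
case [5.399e-01 4.000e-04 3.400e-02]
lensB [0.5447 0.1851 0.017 ]
lensG [0.551  0.2225 0.017 ]
((376.304443359375, 179.0612030029297), (35.60501480102539, 54.54621124267578), 1.0609116554260254)
```

Request:
apply_moves(
  deltas=[
    {"xyz":[0,0.008,-0.015],"turn":0},
    {"xyz":[-0.001,0.012,-0.025],"turn":0},
    {"xyz":[-0.001,0.012,-0.025],"turn":0},
    {"xyz":[-0.001,0.012,-0.025],"turn":0},
    {"xyz":[0,0.009,-0.025],"turn":0},
    {"xyz":[0,0,-0.02],"turn":0},
    {"xyz":[0,0,0],"turn":0},
    {"xyz":[0,0,0],"turn":0},
  ],
)

```text
clock: 32.13
tcp_pos: [0.4717, 0.3121, 0.2399]
orientation: [-0.096, -3.138, 0.004]
contact_force: [0.2, 0.8, 1.6]
grip_width: 0.0852
```

Run:
```python
from h import *
st(); m,im=snap("wrist","w21"); tins(m,im,None,amin=1000)
```

```text
t 32.13 tcp [0.4717 0.3121 0.2399] yaw 176.48 tilt [-0.002  -0.0023] F [0.2 0.8 1.6] w 0.0852 q [-0.02  0.7  -0.91  1.9   0.7   0.9   0.22]
tin px [326.5 231.5] x(axis plane) [0.4721 0.3137] top plane [0.4599 0.314 ]
```

View pics/w21.png

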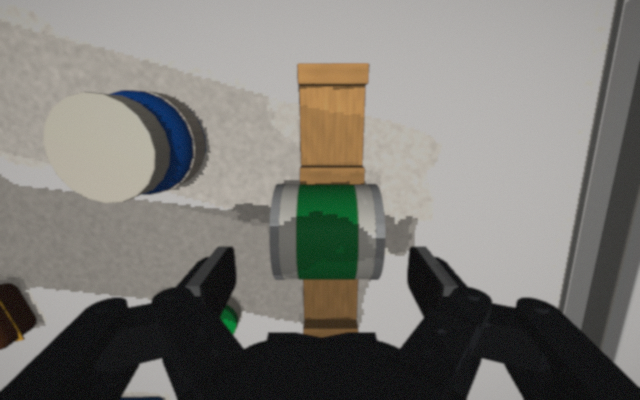

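Request:
apply_moves(
  deltas=[
    {"xyz":[0,0.0015,-0.016],"turn":0},
    {"xyz":[0,0,-0.016],"turn":0},
    {"xyz":[0,0,-0.012],"turn":0},
    {"xyz":[0,0,-0.007],"turn":0},
    {"xyz":[0,0,0],"turn":0},
    {"xyz":[0,0,0],"turn":0},
  ],
)

```text
clock: 32.68
tcp_pos: [0.4716, 0.3151, 0.1893]
orientation: [-0.094, -3.139, 0.001]
contact_force: [-0.5, 1.4, 0.1]
grip_width: 0.0854
```

Request:
apply_moves(
  deltas=[
    {"xyz":[0,0,0],"turn":0},
    {"xyz":[0,0,0],"turn":0},
    {"xyz":[0,0,0],"turn":0},
    {"xyz":[0,0,0],"turn":0},
    {"xyz":[0,0,0],"turn":0},
    {"xyz":[0,0,0],"turn":0},
    {"xyz":[0,0,0.01],"turn":0},
    {"xyz":[0,0,0.02],"turn":0},
    {"xyz":[0,0,0.03],"turn":0},
    {"xyz":[0,0,0.04],"turn":0},
    {"xyz":[0,0,0.04],"turn":0},
    {"xyz":[0,0,0.02],"turn":0},
  ],
  claw=1,
  squeeze=40,
)

```text
clock: 33.68
tcp_pos: [0.4717, 0.3161, 0.3545]
orientation: [0.093, 3.137, 0.005]
contact_force: [0.3, 0.9, -1.2]
grip_width: 0.0615
```

Run:
```python
from h import *
o=st(); m,im=snap("wrist","w22"); print(wr(0,.032),wr(0,.032)-o["tcp_pos"][:2],wr(0,-.032)-o["tcp_pos"][:2])
```

```text
t 33.68 tcp [0.4717 0.3161 0.3545] yaw 176.61 tilt [0.0035 0.0028] F [ 0.3  0.9 -1.2] w 0.0615 q [ 0.07  0.56 -1.03  1.82  0.55  1.08  0.34]
[ 0.40989411 -0.00358793] [-0.06178219 -0.31967644] [-0.04957042 -0.38250058]
```

View pics/w22.png

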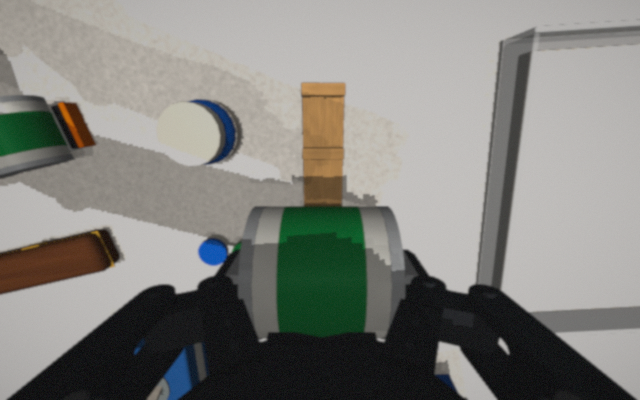

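Request:
apply_moves(
  deltas=[
    {"xyz":[-0.002,-0.015,0],"turn":-0.1},
    {"xyz":[-0.004,-0.031,0],"turn":-0.11},
    {"xyz":[-0.004,-0.031,0],"turn":-0.11},
    {"xyz":[-0.004,-0.031,0],"turn":-0.11},
    {"xyz":[-0.004,-0.031,0],"turn":-0.11},
    {"xyz":[-0.004,-0.031,0],"turn":-0.11},
    {"xyz":[-0.004,-0.031,0],"turn":-0.11},
    {"xyz":[-0.004,-0.031,0],"turn":-0.11},
    {"xyz":[-0.004,-0.031,0],"turn":-0.11},
    {"xyz":[-0.004,-0.031,0],"turn":-0.11},
    {"xyz":[-0.004,-0.031,0],"turn":-0.11},
    {"xyz":[-0.004,-0.031,0],"turn":-0.11},
  ],
)

```text
clock: 34.73
tcp_pos: [0.4247, -0.0423, 0.3498]
orientation: [-1.994, -2.428, 0.001]
contact_force: [0.2, -0.2, -0.7]
grip_width: 0.0618
```

Request:
apply_moves(
  deltas=[
    {"xyz":[-0.003,-0.026,-0.01],"turn":-0.009},
    {"xyz":[0,0,-0.02],"turn":0},
    {"xyz":[0,0,-0.02],"turn":0},
    {"xyz":[0,0,0],"turn":0},
    {"xyz":[0,0,0],"turn":0},
    {"xyz":[0,0,0],"turn":0},
  ],
)

```text
clock: 35.23
tcp_pos: [0.423, -0.0664, 0.3005]
orientation: [1.997, 2.425, 0.001]
contact_force: [-0.4, 0.5, -1.2]
grip_width: 0.0616
```

Run:
```python
from h import *
o=st(); m,im=snap("wrist","w23"); np.savez("w23.npz",**m); print(rk(o["tcp_pos"]),wr(0,-.032)-o["tcp_pos"][:2])
```

```text
t 35.23 tcp [ 0.423  -0.0664  0.3005] yaw 101.06 tilt [0.0005 0.0002] F [-0.4  0.5 -1.2] w 0.0616 q [ 0.66  0.3  -0.73  2.18  0.3   0.75 -0.08]
[ 0.00085897 -0.03216367] [-8.74418328e-04 -3.23768699e-06]
```

View pics/w23.png

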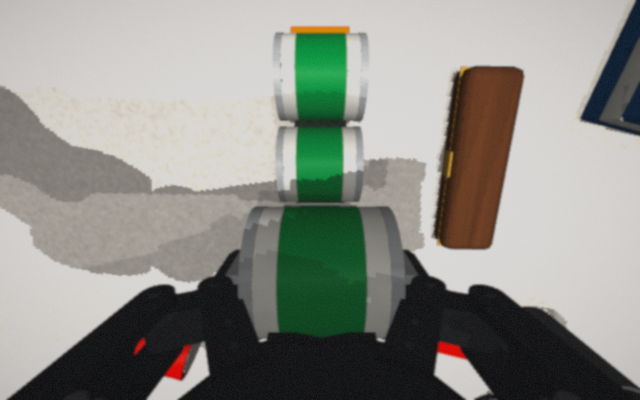

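Request:
apply_moves(
  deltas=[
    {"xyz":[-0.001,0,-0.012],"turn":0},
    {"xyz":[0,0,-0.016],"turn":0},
    {"xyz":[0,0,-0.012],"turn":0},
    {"xyz":[0,0,-0.008],"turn":0},
    {"xyz":[0,0,-0.005],"turn":0},
    {"xyz":[0,0,0],"turn":0},
    {"xyz":[0,0,0],"turn":0},
  ],
)

```text
clock: 35.87
tcp_pos: [0.422, -0.0668, 0.2472]
orientation: [1.998, 2.424, 0.0]
contact_force: [-0.5, 0.6, -1.5]
grip_width: 0.0617
```

Run:
```python
from h import *
o=st(); print("rack frame",rk(o["tcp_pos"]))
```

```text
t 35.87 tcp [ 0.422  -0.0668  0.2472] yaw 101.02 tilt [ 0.0006 -0.0001] F [-0.5  0.6 -1.5] w 0.0617 q [ 0.59  0.4  -0.67  2.22  0.41  0.64 -0.19]
rack frame [-0.00012466 -0.03233513]
```

Request:
apply_moves(
  deltas=[
    {"xyz":[0,0,-0.002],"turn":0},
    {"xyz":[0,0,-0.002],"turn":0},
    {"xyz":[0,0,-0.001],"turn":0},
    {"xyz":[0,0,0],"turn":0},
    {"xyz":[0,0,0],"turn":0},
  ],
)

```text
clock: 36.28
tcp_pos: [0.4217, -0.0669, 0.2418]
orientation: [1.998, 2.424, -0.0]
contact_force: [0.6, 0.8, -0.9]
grip_width: 0.0617
```

Request:
apply_moves(
  deltas=[
    {"xyz":[0,0,-0.001],"turn":0},
    {"xyz":[0,0,-0.001],"turn":0},
    {"xyz":[0,0,0],"turn":0},
    {"xyz":[0,0,0],"turn":0},
  ],
)

```text
clock: 36.62
tcp_pos: [0.4219, -0.0666, 0.2405]
orientation: [1.998, 2.424, -0.001]
contact_force: [-3.6, 0.9, 12.5]
grip_width: 0.0614
```

Touching at about the expected height, so release.

Request:
apply_moves(
  deltas=[
    {"xyz":[0,0,0],"turn":0},
    {"xyz":[0,0,0],"turn":0},
    {"xyz":[0,0,0],"turn":0},
    {"xyz":[0,0,0],"turn":0},
    {"xyz":[0,0,0],"turn":0},
    {"xyz":[0,0,0.01],"turn":0},
    {"xyz":[0,0,0.02],"turn":0},
    {"xyz":[0,0,0.03],"turn":0},
    {"xyz":[0,0,0.03],"turn":0},
    {"xyz":[0,0,0.03],"turn":0},
    {"xyz":[0,0,0.02],"turn":0},
    {"xyz":[0,0,0],"turn":0},
  ],
  claw=-1,
)

```text
clock: 37.62
tcp_pos: [0.4231, -0.0664, 0.3842]
orientation: [1.994, 2.419, 0.005]
contact_force: [0.4, -0.2, 0.4]
grip_width: 0.0855
```

Run:
```python
from h import *
o=st(); m,im=snap("wrist","w24"); np.savez("w24.npz",**m); s,im=snap("scene","s24"); cv2.imwrite("pics/s24c.png",cv2.resize(im[130:290,220:460],None,fx=3.3,fy=3.3,interpolation=cv2.INTER_CUBIC))
```

```text
t 37.62 tcp [ 0.4231 -0.0664  0.3842] yaw 101.0 tilt [ 0.0074 -0.0021] F [ 0.4 -0.2  0.4] w 0.0855 q [ 0.75  0.16 -0.8   2.1   0.15  0.93  0.06]
```

View pics/w24.png

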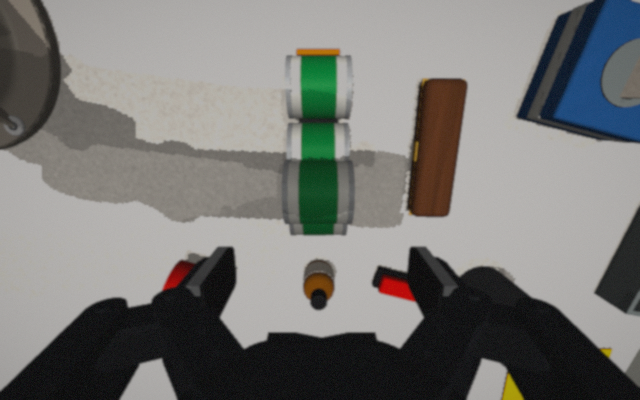

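View pics/s24c.png

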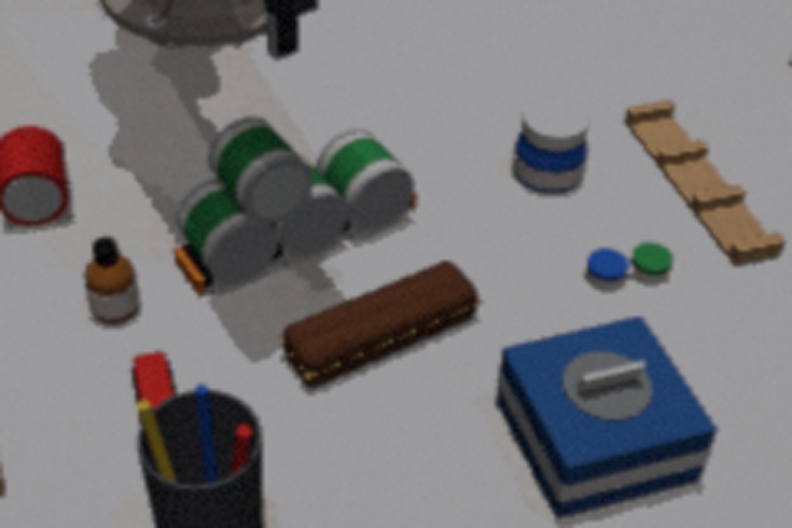

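Request:
apply_moves(
  deltas=[
    {"xyz":[0.015,0,0.008],"turn":0},
    {"xyz":[0.025,0,0.008],"turn":0},
    {"xyz":[0.025,-0.008,0.008],"turn":0},
    {"xyz":[0.025,-0.008,0.008],"turn":0},
    {"xyz":[0.025,-0.008,0.008],"turn":0},
    {"xyz":[0.025,-0.008,0.008],"turn":0},
    {"xyz":[0.025,-0.008,0.008],"turn":-0.05},
    {"xyz":[0.02,-0.008,0.008],"turn":-0.05},
    {"xyz":[0.01,0,0],"turn":-0.05},
    {"xyz":[0,0,0],"turn":-0.04},
    {"xyz":[0,0,0],"turn":0},
    {"xyz":[0,0,0],"turn":0},
  ],
)

```text
clock: 38.72
tcp_pos: [0.6164, -0.1146, 0.4421]
orientation: [-2.215, -2.224, 0.002]
contact_force: [0.5, 0.1, -1.6]
grip_width: 0.0855
```

Run:
```python
from h import *
o=st(); m,im=snap("wrist","w25"); np.savez("w25.npz",**m)
cv2.imwrite("pics/w25b.png",cv2.resize(im,None,fx=1.25,fy=1.25,interpolation=cv2.INTER_CUBIC))
```

```text
t 38.72 tcp [ 0.6164 -0.1146  0.4421] yaw 90.23 tilt [-0.0028  0.0006] F [ 0.5  0.1 -1.6] w 0.0855 q [ 0.58  0.45 -0.68  1.6   0.29  1.2  -0.15]
```

View pics/w25b.png

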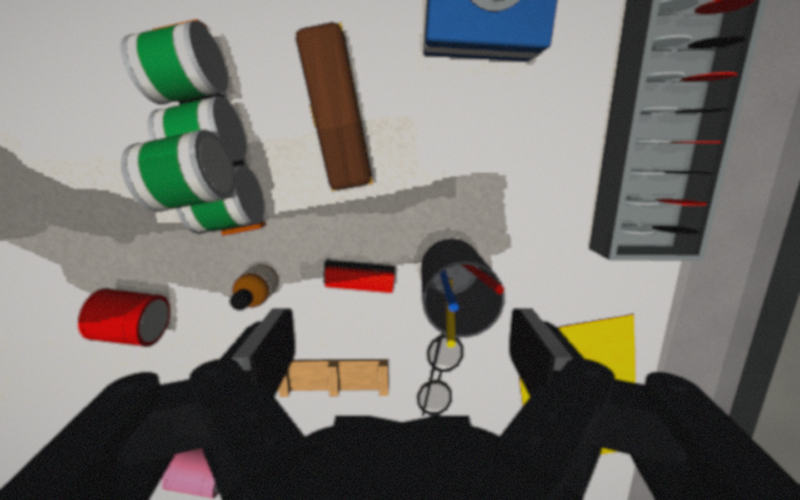

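Run:
```python
from h import *
m=dict(np.load("w25.npz")); f=lambda x,y:(x/1.25,y/1.25)
for v in (294,298): print("pot rim",np.round(cast(m,*f(463,v),.1),4))
print("rim L/R",np.round(cast(m,*f(422,297),.1),4),np.round(cast(m,*f(504,297),.1),4))
print("pot base far edge",np.round(cast(m,*f(449,239),.0),4))
print("box front corners",np.round(cast(m,*f(425,45),.06),4),np.round(cast(m,*f(549,48),.06),4))
mt=camera_model("top"); im=cv2.imread("pics/top0.png")
for rr,a in rects(im,(100,110,20),(130,255,255),(240,120,290,170),100): print("box top cam",np.round([cast(mt,*p,.06)[:2] for p in cv2.boxPoints(rr)],4).tolist(),np.round(cast(mt,*rr[0],.06),4))
cv2.imwrite("pics/potc.png",cv2.resize(im[120:180,240:380],None,fx=5.7,fy=5.7,interpolation=cv2.INTER_CUBIC))
```

```text
pot rim [ 0.672  -0.1772  0.1   ]
pot rim [ 0.6722 -0.1812  0.1   ]
rim L/R [ 0.6342 -0.1803  0.1   ] [ 0.7102 -0.18    0.1   ]
pot base far edge [ 0.6704 -0.15    0.    ]
box front corners [0.6348 0.0389 0.06  ] [0.7427 0.0368 0.06  ]
box top cam [[0.743, 0.1485], [0.7395, 0.0425], [0.6358, 0.0442], [0.6393, 0.1486]] [0.689  0.0959 0.06  ]
```

View pics/potc.png

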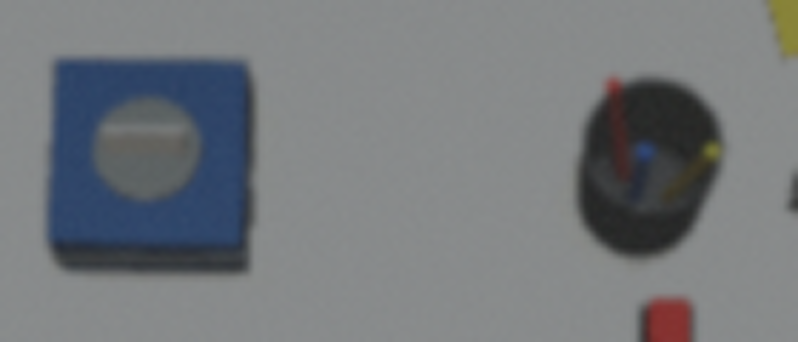

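Request:
apply_moves(
  deltas=[
    {"xyz":[-0.01,0.016,-0.002],"turn":0},
    {"xyz":[-0.018,0.028,-0.004],"turn":0},
    {"xyz":[-0.018,0.028,-0.004],"turn":0},
    {"xyz":[-0.018,0.028,-0.004],"turn":0},
    {"xyz":[-0.018,0.028,-0.004],"turn":0},
    {"xyz":[-0.018,0.028,-0.004],"turn":0},
    {"xyz":[-0.018,0.028,-0.006],"turn":0},
    {"xyz":[-0.018,0.028,-0.01],"turn":0},
    {"xyz":[-0.018,0.028,-0.015],"turn":0},
    {"xyz":[-0.018,0.028,-0.02],"turn":0},
    {"xyz":[-0.018,0.028,-0.02],"turn":0},
    {"xyz":[-0.015,0.02,-0.02],"turn":0},
  ],
)

```text
clock: 39.77
tcp_pos: [0.4096, 0.2029, 0.3302]
orientation: [2.216, 2.227, 0.001]
contact_force: [0.6, 0.2, -0.1]
grip_width: 0.0854
```

Request:
apply_moves(
  deltas=[
    {"xyz":[0,0,-0.02],"turn":0},
    {"xyz":[0,0,-0.01],"turn":0},
    {"xyz":[0,0,0],"turn":0},
    {"xyz":[0,0,0],"turn":0},
  ],
)

```text
clock: 40.1
tcp_pos: [0.4121, 0.2004, 0.3007]
orientation: [-2.22, -2.223, 0.002]
contact_force: [-0.5, 0.1, -0.4]
grip_width: 0.0853
```

Run:
```python
from h import *
o=st(); m,im=snap("wrist","w26"); np.savez("w26.npz",**m)
```

```text
t 40.1 tcp [0.4121 0.2004 0.3007] yaw 90.07 tilt [-0.0008 -0.0006] F [-0.5  0.1 -0.4] w 0.0853 q [ 0.09  0.37 -0.8   2.11  0.37  0.8  -0.94]
```

View pics/w26.png

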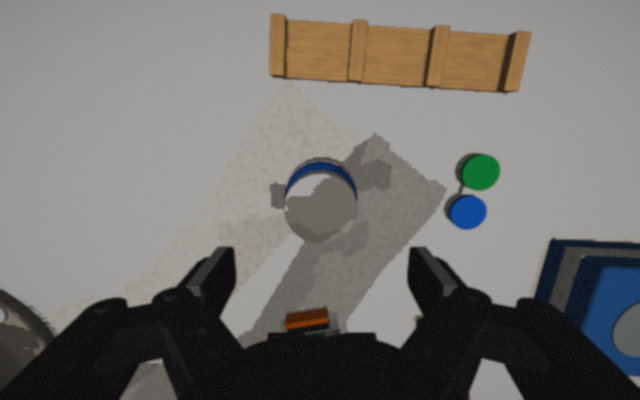

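Run:
```python
from h import *
m=dict(np.load("w26.npz"))
for p in [(321,206),(285,206),(357,206),(321,242)]: print(np.round(cast(m,*p,.062),4))
```

```text
[0.4112 0.2047 0.062 ]
[0.3842 0.2046 0.062 ]
[0.4382 0.2047 0.062 ]
[0.4112 0.1753 0.062 ]
```

Request:
apply_moves(
  deltas=[
    {"xyz":[-0.001,0.0045,-0.015],"turn":0},
    {"xyz":[0,0,-0.02],"turn":0},
    {"xyz":[0,0,-0.02],"turn":0},
    {"xyz":[0,0,-0.02],"turn":0},
    {"xyz":[0,0,-0.015],"turn":0},
    {"xyz":[0,0,-0.012],"turn":0},
    {"xyz":[0,0,-0.009],"turn":0},
    {"xyz":[0,0,0],"turn":0},
    {"xyz":[0,0,0],"turn":0},
  ],
)

```text
clock: 40.9
tcp_pos: [0.4113, 0.2055, 0.1902]
orientation: [2.22, 2.222, 0.001]
contact_force: [-0.6, 0.8, 0.2]
grip_width: 0.0851
```

Request:
apply_moves(
  deltas=[
    {"xyz":[0,0,0],"turn":0},
    {"xyz":[0,0,0],"turn":0},
    {"xyz":[0,0,0],"turn":0},
    {"xyz":[0,0,0],"turn":0},
    {"xyz":[0,0,0],"turn":0},
    {"xyz":[0,0,0],"turn":0},
    {"xyz":[0,0,0],"turn":0},
  ],
  claw=1,
  squeeze=40,
)

```text
clock: 41.48
tcp_pos: [0.4111, 0.2058, 0.191]
orientation: [2.218, 2.223, 0.002]
contact_force: [-2.6, -1.3, 10.0]
grip_width: 0.0615
```

Run:
```python
from h import *
o=st(); m,im=snap("wrist","w27")
```

```text
t 41.48 tcp [0.4111 0.2058 0.191 ] yaw 90.11 tilt [ 0.002 -0.   ] F [-2.6 -1.3 10. ] w 0.0615 q [-0.07  0.56 -0.64  2.18  0.61  0.59 -1.16]
```

View pics/w27.png

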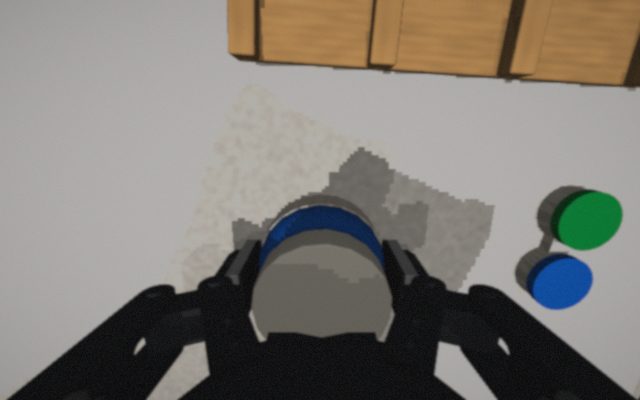

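Request:
apply_moves(
  deltas=[
    {"xyz":[0,0,0.01],"turn":0},
    {"xyz":[0,0,0.02],"turn":0},
    {"xyz":[0,0,0.03],"turn":0},
    {"xyz":[0,0,0.03],"turn":0},
    {"xyz":[0,0,0.03],"turn":0},
    {"xyz":[0,0,0.015],"turn":0},
    {"xyz":[0,0,0],"turn":0},
  ],
)

```text
clock: 42.12
tcp_pos: [0.4114, 0.2064, 0.3284]
orientation: [2.217, 2.221, 0.009]
contact_force: [0.5, 0.5, -3.7]
grip_width: 0.061
```

Request:
apply_moves(
  deltas=[
    {"xyz":[0.01,-0.01,0],"turn":0},
    {"xyz":[0.022,-0.02,0],"turn":0},
    {"xyz":[0.025,-0.023,0],"turn":0},
    {"xyz":[0.025,-0.023,0],"turn":0},
    {"xyz":[0.025,-0.023,0],"turn":0},
    {"xyz":[0.025,-0.023,0],"turn":0},
    {"xyz":[0.025,-0.023,0],"turn":0},
    {"xyz":[0.025,-0.023,0],"turn":0},
    {"xyz":[0.025,-0.023,0],"turn":0},
    {"xyz":[0.025,-0.023,0],"turn":0},
    {"xyz":[0.022,-0.02,0],"turn":0},
    {"xyz":[0.016,-0.016,0],"turn":0},
  ],
)

```text
clock: 43.12
tcp_pos: [0.6817, -0.0473, 0.3225]
orientation: [-2.221, -2.221, 0.003]
contact_force: [0.7, 0.9, -2.2]
grip_width: 0.0613
```

Request:
apply_moves(
  deltas=[
    {"xyz":[0,0,0],"turn":0},
    {"xyz":[0,0,0],"turn":0},
    {"xyz":[0,0,0],"turn":0},
  ],
)

```text
clock: 43.37
tcp_pos: [0.6798, -0.0436, 0.3232]
orientation: [-2.216, -2.223, 0.002]
contact_force: [-0.7, 0.5, -3.2]
grip_width: 0.0612
```

Run:
```python
from h import *
o=st(); m,im=snap("wrist","w28"); np.savez("w28.npz",**m); s,im=snap("scene","s28")
```

```text
t 43.37 tcp [ 0.6798 -0.0436  0.3232] yaw 90.16 tilt [-0.0028  0.0008] F [-0.7  0.5 -3.2] w 0.0612 q [ 0.42  0.65 -0.66  1.57  0.44  1.07 -0.36]
```

View pics/w28.png

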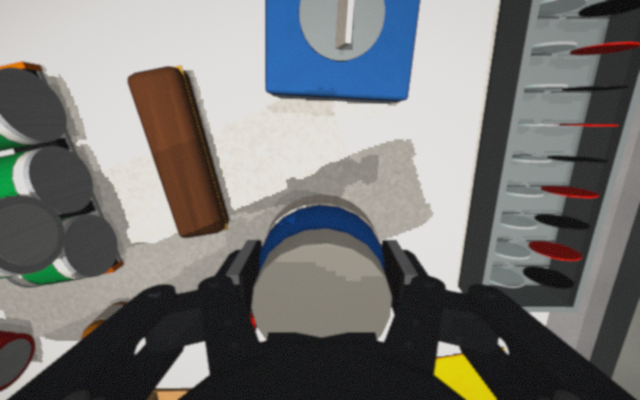

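View pics/s28.png

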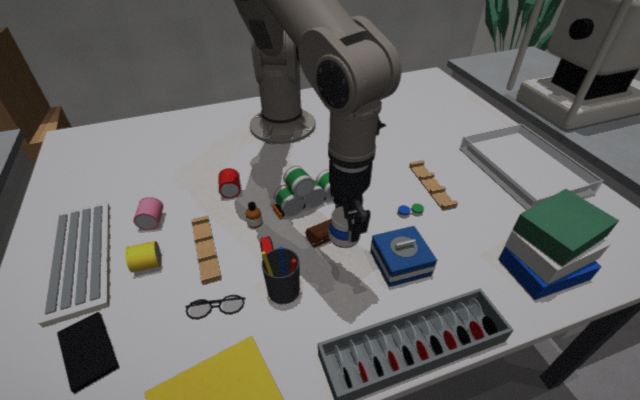

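Request:
apply_moves(
  deltas=[
    {"xyz":[0.001,-0.001,-0.015],"turn":0},
    {"xyz":[0,0,-0.022],"turn":0},
    {"xyz":[0,0,-0.022],"turn":0},
    {"xyz":[0,0,-0.022],"turn":0},
    {"xyz":[0,0,-0.018],"turn":0},
    {"xyz":[0,0,-0.012],"turn":0},
    {"xyz":[0,0,-0.008],"turn":0},
    {"xyz":[0,0,-0.005],"turn":0},
    {"xyz":[0,0,0],"turn":0},
    {"xyz":[0,0,0],"turn":0},
  ],
)

```text
clock: 44.3
tcp_pos: [0.6821, -0.0452, 0.2014]
orientation: [2.219, 2.223, 0.001]
contact_force: [-0.1, 0.2, -2.6]
grip_width: 0.0614
```

Request:
apply_moves(
  deltas=[
    {"xyz":[-0.0005,0,-0.004],"turn":0},
    {"xyz":[0,0,-0.003],"turn":0},
    {"xyz":[0,0,0],"turn":0},
    {"xyz":[0,0,0],"turn":0},
    {"xyz":[0,0,0],"turn":0},
  ],
)

```text
clock: 44.72
tcp_pos: [0.6813, -0.0454, 0.1939]
orientation: [2.219, 2.223, 0.0]
contact_force: [-0.3, 0.1, -2.0]
grip_width: 0.0614
```

Request:
apply_moves(
  deltas=[
    {"xyz":[0,0,-0.001],"turn":0},
    {"xyz":[0,0,-0.001],"turn":0},
    {"xyz":[0,0,0],"turn":0},
    {"xyz":[0,0,0],"turn":0},
    {"xyz":[0,0,0],"turn":0},
  ],
)

```text
clock: 45.13
tcp_pos: [0.6812, -0.0454, 0.1917]
orientation: [-2.219, -2.224, -0.0]
contact_force: [0.3, 1.1, -2.5]
grip_width: 0.061
```

Request:
apply_moves(
  deltas=[
    {"xyz":[0,0,-0.0005],"turn":0},
    {"xyz":[0,0,0],"turn":0},
    {"xyz":[0,0,0],"turn":0},
  ],
)

```text
clock: 45.38
tcp_pos: [0.6813, -0.0454, 0.1914]
orientation: [2.219, 2.224, 0.0]
contact_force: [-0.1, 0.6, -1.6]
grip_width: 0.0615
```

Request:
apply_moves(
  deltas=[
    {"xyz":[0,0,0],"turn":0},
    {"xyz":[0,0,0],"turn":0},
    {"xyz":[0,0,0],"turn":0},
    {"xyz":[0,0,0],"turn":0},
    {"xyz":[0,0,0],"turn":0},
    {"xyz":[0,0,0.01],"turn":0},
    {"xyz":[0,0,0.02],"turn":0},
    {"xyz":[0,0,0.03],"turn":0},
    {"xyz":[0,0,0.035],"turn":0},
    {"xyz":[0,0,0.035],"turn":0},
    {"xyz":[0,0,0.035],"turn":0},
    {"xyz":[0,0,0.03],"turn":0},
  ],
  claw=-1,
)

```text
clock: 46.38
tcp_pos: [0.6812, -0.0451, 0.3899]
orientation: [2.218, 2.223, 0.003]
contact_force: [0.5, 0.5, 1.1]
grip_width: 0.0852
```

Request:
apply_moves(
  deltas=[
    {"xyz":[-0.02,-0.015,0.02],"turn":0},
    {"xyz":[-0.02,-0.015,0.02],"turn":0},
    {"xyz":[-0.02,-0.015,0.015],"turn":0},
    {"xyz":[-0.02,-0.015,0],"turn":0},
    {"xyz":[-0.02,-0.015,0],"turn":0},
    {"xyz":[0,0,0],"turn":0},
    {"xyz":[0,0,0],"turn":0},
  ],
)

```text
clock: 46.97
tcp_pos: [0.5804, -0.1214, 0.4421]
orientation: [2.221, 2.22, -0.001]
contact_force: [0.3, -0.1, 1.4]
grip_width: 0.0855
```

Run:
```python
from h import *
o=st(); m,im=snap("wrist","w29"); np.savez("w29.npz",**m); s,im=snap("scene","s29")
```

```text
t 46.97 tcp [ 0.5804 -0.1214  0.4421] yaw 89.98 tilt [ 0.0007 -0.0014] F [ 0.3 -0.1  1.4] w 0.0855 q [ 0.66  0.4  -0.74  1.68  0.29  1.18 -0.15]
```

View pics/w29.png

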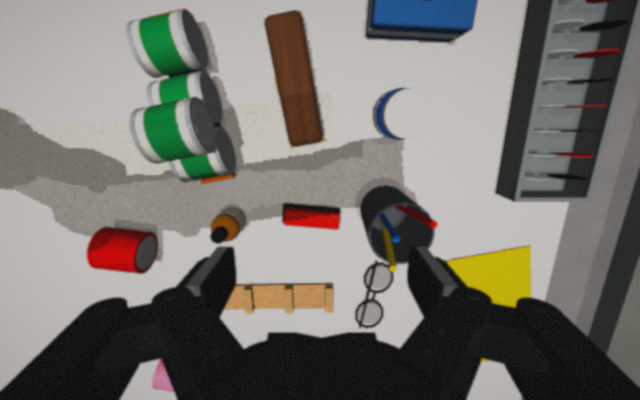

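View pics/s29.png

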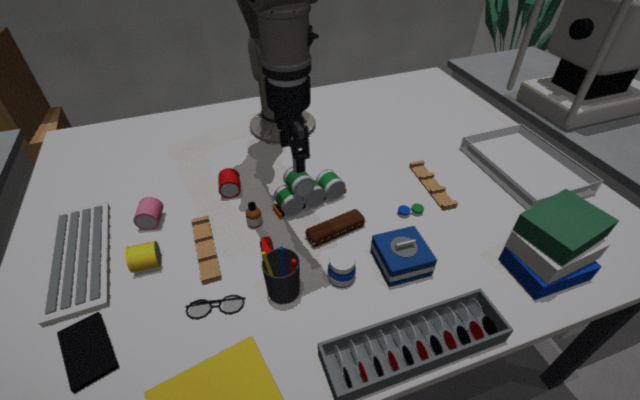

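Request:
apply_moves(
  deltas=[
    {"xyz":[-0.015,-0.02,0],"turn":-0.03},
    {"xyz":[-0.02,-0.028,0],"turn":-0.05},
    {"xyz":[-0.02,-0.028,0],"turn":-0.05},
    {"xyz":[-0.02,-0.028,0],"turn":-0.05},
    {"xyz":[-0.02,-0.028,0],"turn":-0.05},
    {"xyz":[-0.02,-0.028,0],"turn":-0.05},
    {"xyz":[-0.02,-0.028,0],"turn":-0.05},
    {"xyz":[-0.02,-0.028,0],"turn":-0.05},
    {"xyz":[-0.02,-0.028,0],"turn":-0.05},
    {"xyz":[-0.02,-0.028,0],"turn":-0.05},
    {"xyz":[-0.02,-0.028,0],"turn":-0.05},
    {"xyz":[-0.02,-0.028,0],"turn":-0.05},
  ],
)

```text
clock: 48.07
tcp_pos: [0.3467, -0.449, 0.4414]
orientation: [2.762, 1.496, 0.001]
contact_force: [0.8, -0.3, 0.4]
grip_width: 0.0856
```

Request:
apply_moves(
  deltas=[
    {"xyz":[-0.02,-0.028,0],"turn":-0.05},
    {"xyz":[-0.02,-0.028,0],"turn":-0.05},
    {"xyz":[-0.02,-0.028,0],"turn":-0.05},
    {"xyz":[0,0,0],"turn":0},
    {"xyz":[0,0,0],"turn":0},
    {"xyz":[0,0,0],"turn":0},
  ],
)

```text
clock: 48.57
tcp_pos: [0.2879, -0.5317, 0.441]
orientation: [-2.865, -1.288, -0.002]
contact_force: [0.6, -0.4, -0.5]
grip_width: 0.0855
```

Run:
```python
from h import *
o=st(); m,im=snap("top","t30")
cv2.imwrite("pics/t30c.png",cv2.resize(im[115:265,180:430],None,fx=3.2,fy=3.2,interpolation=cv2.INTER_CUBIC))
for rr,a in rects(im,(45,80,30),(85,255,255),(260,180,400,270),8): print("green",np.round(rr[0],1),np.round(rr[1],1),a,"rack fr",np.round(rk(cast(m,*rr[0],.06)),4),np.round(rk(cast(m,*rr[0],.11)),4))
for rr,a in rects(im,(0,60,20),(12,255,130),(260,160,345,220),100):
    w=cast(m,*rr[0],.03); print("case rack fr",rk(w),rr)
```

```text
t 48.57 tcp [ 0.2879 -0.5317  0.441 ] yaw 48.43 tilt [0.001 0.001] F [ 0.6 -0.4 -0.5] w 0.0855 q [ 1.29  0.36 -0.42  1.67  0.16  1.15  0.11]
green [288.4 234.9] [ 9.7 17.8] 143.0 rack fr [-0.0002  0.0646] [-0.0073  0.0633]
green [318.6 227. ] [12.5 38.8] 326.5 rack fr [ 0.0028 -0.0305] [-0.0043 -0.0285]
case rack fr [ 0.13068294 -0.0005576 ] ((300.34027099609375, 191.7240753173828), (11.983942985534668, 45.89044189453125), 78.36637115478516)
```

View pics/t30c.png

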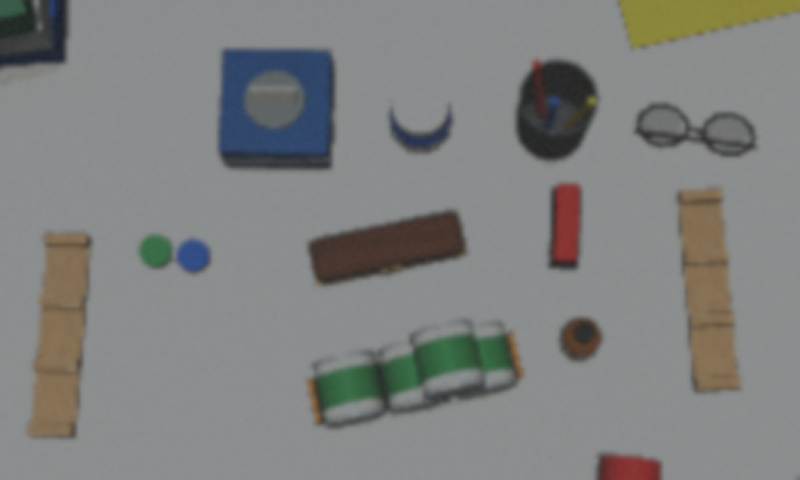

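Run:
```python
from h import *
m=camera_model("top"); f=lambda x,y:(x/3.2+180,y/3.2+115)
print("jar y",cast(m,*f(420.5,125),.04),"pot base y",cast(m,*f(551,130),.0), "box",cast(m,*f(277,101),.06))
st(); print(r.hand_in())
```

```text
jar y [ 0.66538723 -0.04967193  0.04      ] pot base y [ 0.66826647 -0.18450038  0.        ] box [0.68869252 0.09255576 0.06      ]
t 48.62 tcp [ 0.2883 -0.5312  0.4411] yaw 48.5 tilt [0.001  0.0009] F [-0.   0.8  0.8] w 0.0857 q [ 1.29  0.36 -0.42  1.67  0.16  1.15  0.11]
the job is handed in; nothing more can be done
None
```

The job is done and handed in at about 48.6 s of the 205 s allowed. The arm was clear of everything, and the report gives no verdict.

- **Case:** It lies flat behind the rack. My last check put it 131 mm out from the rack's centre and less than 1 mm off centre. That leaves a gap of about 77 mm to the tin ends, against the 80 mm asked. It looks turned about 1° from the rack.
- **Tins:** Four were present. Three are in the grooves and the fourth is saddled between slot0 and slot1. The final top and scene views show a steady stack with ends in line. The fourth tin's band was not separable from its neighbours in the last measurement, so that rests on the pictures and the release position.
- **Jar:** It had been knocked about 4 cm, so I measured it again before picking it up. It now stands upright between the pen pot and the tissue box. I released it within 1 mm of the midpoint I had worked out. The final top view, which is rougher because the white lid fades into the table, suggests it may be 3–5 mm off along the line between the pen pot and the tissue box.

The other things look unmoved in the pictures. The largest contact force I saw was about 15 N.

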